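Book out a kit of fastener canisters and lock it in its caddy

TASK

Book out the fastener canisters on the bench (some of red, yellow, green and blue) in that colour order: hold each one upright on the orange sprung plate of the reader, press it fully down and keep it down for about half a second. Stand every booked canister fully home in a free pocket of the blue caddy, and when all are in, swing the steel retaining bar closed over them until it rests in its catch. Leave everything else on the bench where it is.

Things in the scene. Friction and masses are not known exactly. Their poses are not given: they have to be found in the camera images.
- red_mid (a point): centre (half-way up, on the axis) of the canister with the red lid and red band: upright white plastic cylinder, 54 mm diameter, 80 mm high, about 0.2 kg with its contents lying low, loose, z axis along the cylinder towards the lid. None if this canister is absent
- yellow_mid (a point): centre (half-way up, on the axis) of the canister with the yellow lid and yellow band: upright white plastic cylinder, 54 mm diameter, 80 mm high, about 0.2 kg with its contents lying low, loose, z axis along the cylinder towards the lid. None if this canister is absent
- green_mid (a point): centre (half-way up, on the axis) of the canister with the green lid and green band: upright white plastic cylinder, 54 mm diameter, 80 mm high, about 0.2 kg with its contents lying low, loose, z axis along the cylinder towards the lid. None if this canister is absent
- blue_mid (a point): centre (half-way up, on the axis) of the canister with the blue lid and blue band: upright white plastic cylinder, 54 mm diameter, 80 mm high, about 0.2 kg with its contents lying low, loose, z axis along the cylinder towards the lid. None if this canister is absent
- reader: booking reader, a fixed black box 100 x 100 x 35 mm; origin at the centre of its underside, on the table, z up. The round orange sprung plate is in the middle of its top, and a low tilted screen stands on its +x edge, up to 62 mm high
- plate_top (a point): centre of the top face of the orange sprung plate, 68 mm diameter; 47 mm above the table when free, 37 mm (2 mm above the box) when fully down; moves with the plate
- plate (a joint): travel of the sprung plate: 0 up, 0.010 m fully down against its stop; it starts to yield at about 5 N and needs about 12 N to be fully down, springs back when let go; a canister's own weight does not press it
- caddy: fixed blue caddy block, 90 mm (its x) by 360 mm (its y) by 38 mm high; origin at the centre of its underside, on the table. Four round pockets in a row along its y axis, 68 mm apart, 59 mm diameter, 30 mm deep, 4 mm chamfer at the mouth
- pocket0 (a point): pocket 0 of the caddy (nearest the hinge of the bar): the point where the centre of a canister lies when it stands fully home in it, on the pocket's axis, 48 mm above the table (pocket floor at 8 mm, mouth at 38 mm)
- pocket1 (a point): pocket 1 of the caddy (next to pocket 0): the point where the centre of a canister lies when it stands fully home in it, on the pocket's axis, 48 mm above the table (pocket floor at 8 mm, mouth at 38 mm)
- pocket2 (a point): pocket 2 of the caddy (next to pocket 3): the point where the centre of a canister lies when it stands fully home in it, on the pocket's axis, 48 mm above the table (pocket floor at 8 mm, mouth at 38 mm)
- pocket3 (a point): pocket 3 of the caddy (nearest the catch): the point where the centre of a canister lies when it stands fully home in it, on the pocket's axis, 48 mm above the table (pocket floor at 8 mm, mouth at 38 mm)
- bar (a joint): angle of the steel retaining bar about its vertical hinge at the caddy's +y end: 0 closed (lying along the row, above the canisters, its end in the catch, against a stop), growing as it swings open towards the caddy's +x side, to 1.9 rad. The bar is 320 mm long, 18 mm wide, spans 99 to 107 mm above the table (10 mm above seated canisters) and stays where it is left; 1 to 2 N at the handle move it
- bar_handle (a point): centre of the bar's yellow handle, an upright round peg 18 mm diameter standing 44 mm up from the bar (107 to 151 mm above the table), 160 mm from the hinge axis; this point is 132 mm above the table
- bar_hinge (a point): point on the hinge axis of the bar, at the height of bar_handle (the hinge post and collar are 26 mm across and reach 115 mm above the table); the catch post at the other end of the caddy reaches 120 mm
- tape_mid (a point): a bystander: roll of brown tape lying flat, 96 mm across, 25 mm high; centre
- wrench: a bystander: steel wrench lying flat, 180 mm long; origin under its middle
- driver: a bystander: red-handled screwdriver lying flat; origin under its middle
- carton_mid (a point): a bystander: small cardboard carton 50 x 80 x 40 mm; centre
- bolt_mid (a point): a bystander: big steel hex bolt standing on its head, 36 mm across, 67 mm high; point 30 mm up its axis
- mug_mid (a point): a bystander: blue ceramic mug, 80 mm across, 90 mm high; centre
Mind the look-alikes: they are no part of the job. What is shaped like the part that bears yellow_mid but pink is not meant. Several things look just like the part that bears blue_mid: the one meant starts farthest to the robot's left.

How it is judged:
By the outcome, as a careful person would: the job done as asked, in the order asked, and still so for the second after the job is handed in, with the robot touching nothing.
Of can_red, can_yellow, can_green, can_blue only 3 to 4 are there at a start; the rules pass over those that are not, and their reading is None.
At some moment in a run one of can_red, can_yellow, can_green, can_blue may be knocked a few centimetres aside while the robot is not near it.
Once in a run the grip may slacken for a moment while it holds something.
It also fails if it takes over 210 s, if anything falls off the work surface, if the arm or the gripper's body presses on something with over 40 N, if the wrist force passes 120 N, or if a joint passes its speed limit or range.

ROBOT

A 6-joint arm with a two-finger parallel gripper is mounted at the origin on the work surface. World frame = base frame: x ahead of the robot, y to its left, z up, the work surface at z = 0. Lengths are in m, angles in rad, forces in N, time in s.
With the tool pointing down it reaches from about 0.325 to 0.875 m from the base axis. Payload 4.4 kg.
Tool frame: the origin (TCP) lies between the finger pads; the fingertips stand 19 mm ahead of it and the grasp point (between the pads) is the TCP (bot.nose_length is the z of the fingertips in the tool frame, in m); z points along the fingers, x is the direction in which the jaws open and shut, and the axes are right-handed (so a half turn about z gives the same grasp; the last joint's range is limited). The gripper opens to 85 mm and grips with 20 to 120 N. Pads are 22 mm wide; open, the fingers measure 114 mm over their backs; the gripper's body (76 mm by 85 mm) begins 54 mm behind the grasp point. The pads swing forward as they close: fully open they stand 13 mm farther back than shut.
Start: joints at [0.996, 0.207, 1.542, -0, 1.393, -0.15], TCP at [0.237, 0.524, 0.25] pointing down, gripper open.
Joint ranges: [-2.73, 2.73], [-0.86, 2.22], [0.23, 2.46], [-1.11, 4.25], [0.08, 2.63], [-2.82, 2.82]. Speed limits (rad/s): [2.79, 2.79, 3.14, 3.14, 3.14, 3.14].

INTERFACE

Orientations are given as a 3x3 rotation matrix whose columns are the frame's x, y, z axes.
In Python, from cell import bot gives the robot as it stands. The module is installed in compiled form; this text tells all that it offers.
- The arm moves only by the shell command python3 -m inch 'ROWS'. ROWS is JSON, a list of rows, each an object of numbers: "x", "y", "z": the shift along the tool's x, y, z in cm; "wx", "wy", "wz": the turn, a rotation vector about the tool's x, y, z in degrees; "jaw": the closure, from -1 (fully open) to 1 (shut), so that 0 is half open. A call has 1 to 20 rows; each row is the pose to reach, as a shift and turn from the pose commanded when the call began, along the tool's axes at that moment; what a row does not reach only later rows make up. A row lasts 1/8 s, in which the tool goes at most 62.5 mm and 10.7 degrees, less where a joint would pass 70% of its speed; a pose out of reach is approached as far as the arm can. A call with a gripper value outside its range is refused whole. The fingers move at their own pace and stop on an object; the grip force is fixed at half the most. Time passes only in rows, so rows that repeat a pose let the fingers close. It gives the time, the measured TCP pose, the force and the opening at its end, in the units of the state.
- bot.read_state(): the state, without advancing time (a new reading comes with each control period).
- bot.read_camera(name): name is "scene" or "side" or "wrist"; returns the picture (480x640x3 uint8, blue, green, red); there is no depth.
- bot.calibration(name): a dict with "fovy" (degrees; the focal length in pixels is half the picture's height over the tangent of half this angle, whatever the lens; pixels are square), "cx", "cy" (the principal point, pixels), "extrinsics" (4x4, takes a point from camera to world coordinates); the wrist camera has in their place "T_tool_cam" (4x4, takes a point from camera to tool coordinates, whose origin is the TCP and whose axes are the tool frame's). Camera axes: x right, y down, z forward; pixel columns grow to the right and rows downward; lengths in m; the calibration is good to about 2 mm. A picture is of the moment at which its call begins: read the wrist's pose just before it. calibration takes no time and is no camera call.
- bot.finish_job(): hands the job in, once; it reports no verdict.
The state is a dict: "time": time; "joint_positions": joint angles; "dq": joint speeds; "tau": joint torques, N m; "eef_pos": TCP position; "tool_rot": TCP orientation; "contact_force": force on the tool from outside, world axes, zero at the start; "moment": the same for the moment, N m; "opening": finger opening in m.
Only numpy, scipy, OpenCV 4.12 (cv2) and the standard library are available. Lean on these libraries where they do the work, as an engineer would, in place of code of your own. Each camera call takes 0.05 s, during which the arm holds its last target. There are 200 camera calls.

## Working session

There is one attempt and no reset: what is moved stays moved. The work goes in short steps, Python scripts to look and compute and a shell command to move; the robot and the scene stay as the last step left them, time stands still between calls to the robot, and variables do not carry over. Pictures are saved under pics/ and viewed, about 12 in all and at most 16, crops included, and the job is handed in when it is done.

```bash
mkdir -p pics; python3 - <<'E'
from cell import bot
import cv2,numpy as np
s=bot.read_state();print(s)
for n in("scene","side","wrist"):
    cv2.imwrite(f"pics/{n}0.png",bot.read_camera(n)); print(n,bot.calibration(n))
E
```

```text
{'time': 0.0, 'joint_positions': array([ 9.95495299e-01,  2.07476640e-01,  1.54296185e+00, -1.49233478e-05,
        1.39351887e+00, -1.50485367e-01]), 'dq': array([-0.00012777,  0.00079226, -0.00013168, -0.00062168,  0.00058512,
        0.00033438]), 'tau': array([-6.54034502e-04, -3.83018911e+01, -2.91602826e+01, -2.57643169e-04,
        1.04989554e-02,  2.69660518e-06]), 'eef_pos': array([0.23659615, 0.52327359, 0.24908982]), 'tool_rot': array([[ 4.12148929e-01,  9.11115600e-01, -1.27427817e-03],
       [ 9.11113486e-01, -4.12150759e-01, -1.99204257e-03],
       [-2.34017577e-03, -3.39993814e-04, -9.99997204e-01]]), 'contact_force': array([-0.45686395, -0.7989162 , -0.09673834]), 'moment': array([-0.0344646 , -0.01739608, -0.06815934]), 'opening': 0.08540239724011099}
scene {'fovy': 53.874373580411365, 'cx': 324.71225363883696, 'cy': 237.5604779783857, 'extrinsics': array([[-0.34813808,  0.57004975, -0.74420639,  1.18321146],
       [ 0.93720499,  0.22954339, -0.26259595,  0.20835457],
       [ 0.0211349 , -0.7888936 , -0.61416627,  0.65797593],
       [ 0.        ,  0.        ,  0
[... 208 characters left out ...]
,
       [-5.73765050e-01, -6.20626524e-01,  5.34430898e-01,
        -7.47652338e-01],
       [-9.75966135e-04, -6.52006330e-01, -7.58212894e-01,
         1.15082931e+00],
       [ 0.00000000e+00,  0.00000000e+00,  0.00000000e+00,
         1.00000000e+00]])}
wrist {'fovy': 64.35630521026786, 'cx': 321.65632213285687, 'cy': 242.43607903300165, 'T_tool_cam': array([[ 9.99999827e-01,  5.25600641e-04,  2.64025608e-04,
         3.84716658e-04],
       [-5.77207002e-04,  9.63242257e-01,  2.68633619e-01,
        -6.84136640e-02],
       [-1.13126620e-04, -2.68633725e-01,  9.63242394e-01,
        -1.23186952e-01],
       [ 0.00000000e+00,  0.00000000e+00,  0.00000000e+00,
         1.00000000e+00]])}
```

View pics/scene0.png

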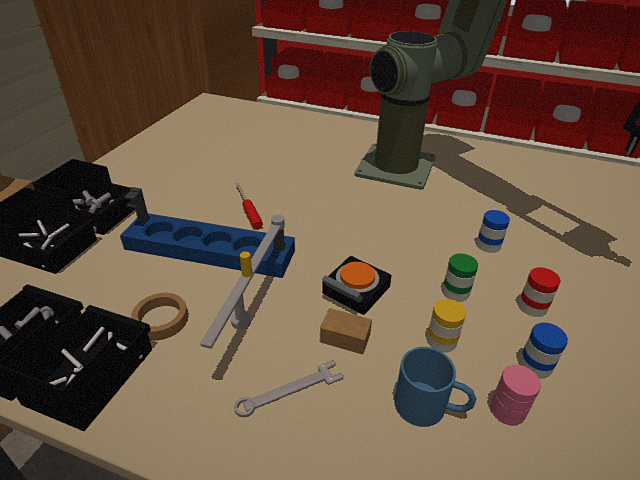

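View pics/side0.png

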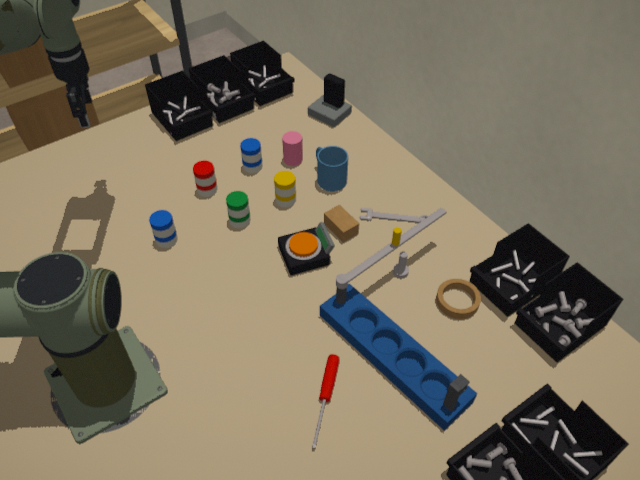

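```bash
cat > h.py <<'E'
from cell import bot
import numpy as np,cv2
def K(c): 
    f=240/np.tan(np.radians(c["fovy"])/2); return f,c["cx"],c["cy"]
def pose(n,s=None):
    c=bot.calibration(n)
    if n!="wrist": return c["extrinsics"]
    T=np.eye(4);T[:3,:3]=s["tool_rot"];T[:3,3]=s["eef_pos"];return T@c["T_tool_cam"]
def pix(n,u,v,z,s=None):
    c=bot.calibration(n);f,cx,cy=K(c);T=pose(n,s)
    d=T[:3,:3]@np.array([(u-cx)/f,(v-cy)/f,1]);o=T[:3,3];return o+d*(z-o[2])/d[2]
def proj(n,P,s=None):
    c=bot.calibration(n);f,cx,cy=K(c);T=np.linalg.inv(pose(n,s));p=T[:3,:3]@np.array(P)+T[:3,3]
    return f*p[0]/p[2]+cx,f*p[1]/p[2]+cy
def to_tool(P,s):  # world target -> cm shift in tool axes
    return np.round(s["tool_rot"].T@(np.array(P)-s["eef_pos"])*100,2)
E
python3 - <<'E'
from h import *
import itertools
side={"red":(204,169,.08),"green":(237,200,.08),"yel":(285,179,.08),"blueA":(251,146,.08),"blueB":(162,218,.08),"pink":(292,139,.08),"plate":(304,244,.047),"p0":(364,321,.038),"p3":(436,384,.038),"hand":(397,230,.151),"hinge":(341,281,.115),"catch":(458,383,.12),"mug":(332,155,.09)}
scene={"red":(543,276,.08),"green":(462,262,.08),"yel":(449,309,.08),"blueA":(548,334,.08),"blueB":(495,217,.08),"pink":(519,376,.08),"plate":(358,274,.047),"p3":(159,227,.038),"p0":(248,246,.038),"hand":(246,256,.151),"hinge":(279,219,.115),"mug":(427,365,.09)}
for k in side:
    print(k,pix("side",*side[k]).round(3), pix("scene",*scene[k]).round(3) if k in scene else"")
a=cv2.imread("pics/side0.png")[210:430,230:490]
cv2.imwrite("pics/c1.png",cv2.resize(a,None,fx=3,fy=2.7,interpolation=2))
b=cv2.imread("pics/side0.png")[120:260,130:350]
cv2.imwrite("pics/c2.png",cv2.resize(b,None,fx=3.5,fy=3.5,interpolation=2))
E
```

```text
red [0.437 0.362 0.08 ] [0.441 0.372 0.08 ]
green [0.45 0.22 0.08] [0.456 0.228 0.08 ]
yel [0.585 0.214 0.08 ] [0.588 0.223 0.08 ]
blueA [0.58 0.37 0.08] [0.585 0.38  0.08 ]
blueB [0.276 0.27  0.08 ] [0.28  0.274 0.08 ]
pink [0.683 0.331 0.08 ] [0.686 0.34  0.08 ]
plate [0.519 0.036 0.047] [0.526 0.046 0.047]
p0 [ 0.507 -0.208  0.038] [ 0.518 -0.195  0.038]
p3 [ 0.532 -0.406  0.038] [ 0.532 -0.404  0.038]
hand [ 0.657 -0.12   0.151] [ 0.664 -0.112  0.151]
hinge [ 0.494 -0.14   0.115] [ 0.503 -0.128  0.115]
catch [ 0.528 -0.453  0.12 ] 
mug [0.726 0.21  0.09 ] [0.723 0.21  0.09 ]
```

View pics/c2.png

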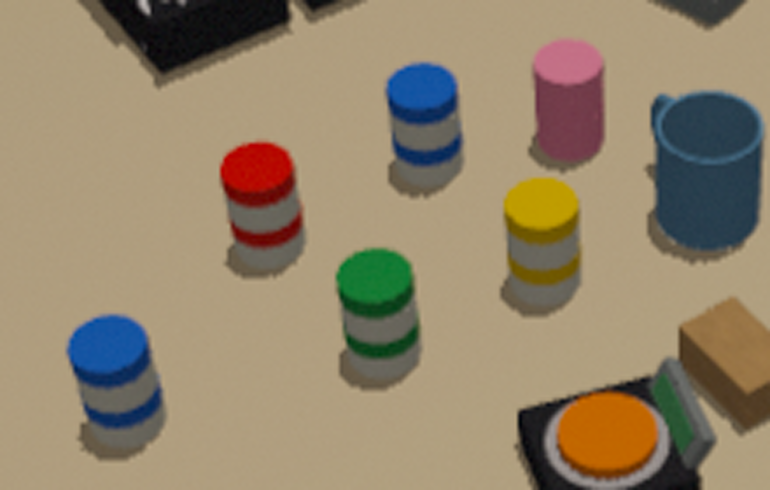

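View pics/c1.png

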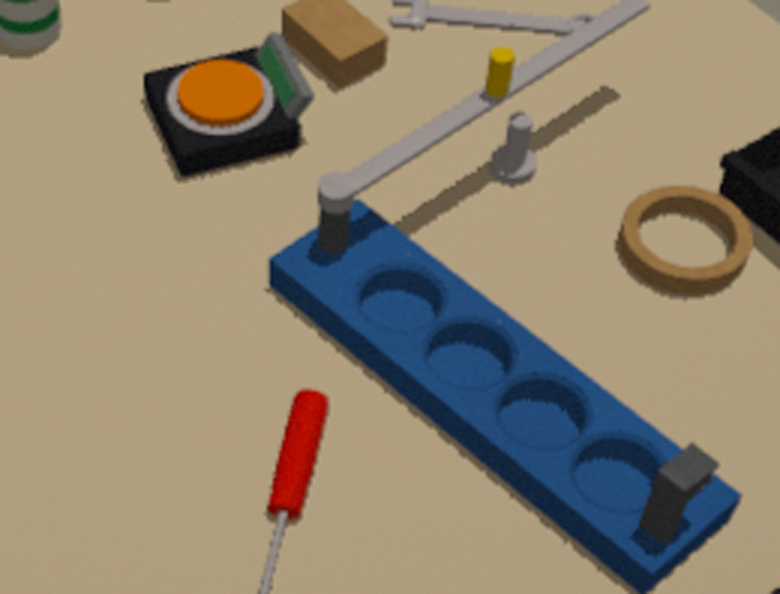

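```bash
python3 -m inch '[{"x":-3,"y":12,"wz":33},{"x":-6,"y":24.9,"z":4,"wz":65.7},{"x":-6,"y":24.9,"z":4,"wz":65.7},{"x":-6,"y":24.9,"z":4,"wz":65.7},{"x":-6,"y":24.9,"z":4,"wz":65.7},{"x":-6,"y":24.9,"z":4,"wz":65.7},{"x":-6,"y":24.9,"z":4,"wz":65.7},{"x":-6,"y":24.9,"z":4,"wz":65.7},{"x":-6,"y":24.9,"z":4,"wz":65.7},{"x":-6,"y":24.9,"z":4,"wz":65.7}]'
cat >> h.py <<'E'
HUE={"red":[(0,8),(172,180)],"yellow":[(20,33)],"green":[(50,75)],"blue":[(104,118)],"orange":[(9,17)]}
def blobs(n,img,col,S=150,V=60):
    h=cv2.cvtColor(img,cv2.COLOR_BGR2HSV);m=0
    for a,b in HUE[col]: m=m|cv2.inRange(h,(a,S,V),(b,255,255))
    k,l,st,c=cv2.connectedComponentsWithStats(m)
    return sorted([(st[i,4],*c[i].round(1),*st[i,:4]) for i in range(1,k) if st[i,4]>80],reverse=True)
def disc(n,c,z,r,h,s=None,P0=None):
    """xy of a disc/short cylinder (top z, radius r, height h) whose silhouette centroid is pixel c"""
    P=pix(n,*c,z,s);t=np.linspace(0,6.28,60)
    for _ in range(6):
        pts=np.array([proj(n,(P[0]+r*np.cos(a),P[1]+r*np.sin(a),zz),s) for zz in (z,z-h) for a in t],np.float32)
        M=cv2.moments(cv2.convexHull(pts));q=(M["m10"]/M["m00"],M["m01"]/M["m00"])
        P=P+pix(n,*c,z,s)-pix(n,*q,z,s)
    return P[:2].round(4),M["m00"]
E
python3 - <<'E'
from h import *
s=bot.read_state();w=bot.read_camera("wrist");cv2.imwrite("pics/w1.png",w)
print(s["eef_pos"],s["tool_rot"].round(3),s["joint_positions"].round(2))
for n,f in(("side","side0"),("scene","scene0")):
    im=cv2.imread(f"pics/{f}.png")
    for c in ("red","yellow","green","blue","orange"):
        for b in blobs(n,im,c)[:6]:
            print(n,c,b,*(disc(n,b[1:3],.047,.034,.0,None) if c=="orange" else disc(n,b[1:3],.08,.027,.014)))
for b in blobs("wrist",w,"red"): print(b,disc("wrist",b[1:3],.08,.027,.014,s))
E
```

```text
[0.23666874 0.52340145 0.24933885] [[ 0.412  0.911 -0.001]
 [ 0.911 -0.412 -0.002]
 [-0.002 -0.    -1.   ]] [ 1.    0.21  1.54  0.    1.39 -0.15]
side red (np.int32(540), np.float64(329.0), np.float64(377.3), np.int32(319), np.int32(354), np.int32(20), np.int32(48)) [ 0.3568 -0.2879] 656.3384043527767
side red (np.int32(315), np.float64(203.1), np.float64(169.4), np.int32(193), np.int32(161), np.int32(21), np.int32(18)) [0.4377 0.3698] 331.7512296566274schema error: expected keys x, y, z, wx, wy, wz, jaw
Traceback (most recent call last):
  File "h.py", line 27, in disc
    pts=np.array([proj(n,(P[0]+r*np.cos(a),P[1]+r*np.sin(a),zz),s) for zz in (z,z-h) for a in t],np.float32)
                  ~~~~^^^^^^^^^^^^^^^^^^^^^^^^^^^^^^^^^^^^^^^^^^^^
  File "h.py", line 13, in proj
    c=bot.calibration(n);f,cx,cy=K(c);T=np.linalg.inv(pose(n,s));p=T[:3,:3]@np.array(P)+T[:3,3]
                                                      ~~~~^^^^^
  File "h.py", line 6, in pose
    c=bot.calibration(n)
ValueError: time passes only in moves, steps and waits
```

View pics/w1.png

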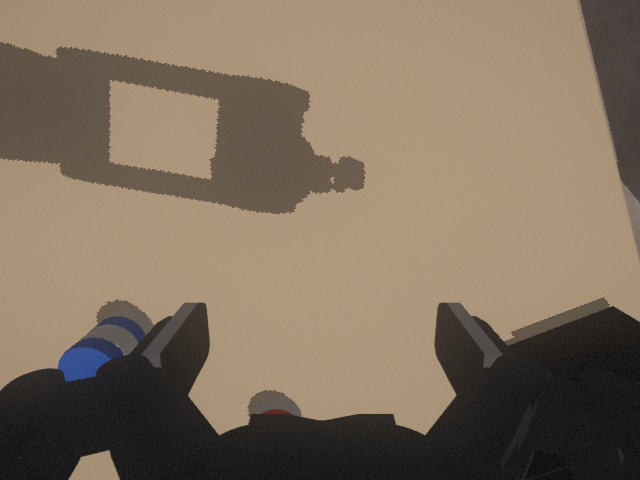

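```bash
python3 -m inch '[{"x":-3,"y":12,"z":0,"wx":0,"wy":0,"wz":33,"jaw":-1},{"x":-6,"y":22,"z":3,"wx":0,"wy":0,"wz":65.7,"jaw":-1},{"x":-6,"y":22,"z":3,"wx":0,"wy":0,"wz":65.7,"jaw":-1},{"x":-6,"y":22,"z":3,"wx":0,"wy":0,"wz":65.7,"jaw":-1},{"x":-6,"y":22,"z":3,"wx":0,"wy":0,"wz":65.7,"jaw":-1},{"x":-6,"y":22,"z":3,"wx":0,"wy":0,"wz":65.7,"jaw":-1},{"x":-6,"y":22,"z":3,"wx":0,"wy":0,"wz":65.7,"jaw":-1},{"x":-6,"y":22,"z":3,"wx":0,"wy":0,"wz":65.7,"jaw":-1},{"x":-6,"y":22,"z":3,"wx":0,"wy":0,"wz":65.7,"jaw":-1}]'
sed -i 's/^def K/CAL={n:bot.calibration(n) for n in ("scene","side","wrist")}\ndef K/; s/c=bot.calibration(n)/c=CAL[n]/' h.py
python3 - <<'E'
from h import *
s=bot.read_state();w=bot.read_camera("wrist");cv2.imwrite("pics/w2.png",w)
print(s["eef_pos"],s["tool_rot"].round(3),s["joint_positions"].round(2))
for n,f in(("side","side0"),("scene","scene0")):
    im=cv2.imread(f"pics/{f}.png")
    for c in ("red","yellow","green","blue","orange"):
        for b in blobs(n,im,c)[:6]:
            print(n,c,*[int(x) for x in b],*(disc(n,b[1:3],.047,.034,.0,None) if c=="orange" else disc(n,b[1:3],.08,.027,.014)))
for b in blobs("wrist",w,"red"): print(b,disc("wrist",b[1:3],.08,.027,.014,s))
E
```

```text
time: 1.32
eef_pos: [0.4125, 0.3787, 0.2203]
tool_rot: [[1.0, 0.001, 0.0], [0.001, -1.0, 0.0], [0.0, -0.0, -1.0]]
contact_force: [-0.2, -0.4, 0.4]
opening: 0.0856
[0.4125369  0.37871978 0.22028412] [[ 1.     0.001  0.   ]
 [ 0.001 -1.     0.   ]
 [ 0.    -0.    -1.   ]] [ 0.59  0.2   1.61 -0.    1.33  0.59]
side red 540 329 377 319 354 20 48 [ 0.3568 -0.2879] 656.3384043527767
side red 315 203 169 193 161 21 18 [0.4377 0.3698] 331.7512296566274
side yellow 334 284 179 274 171 21 19 [0.5852 0.2198] 342.62104537012056
side yellow 131 396 236 392 227 10 19 [ 0.694  -0.0844] 420.93070093076676
side yellow 82 285 197 275 193 21 8 [0.5535 0.1672] 365.3420266180765
side green 319 236 200 226 192 21 18 [0.4517 0.2257] 370.62064659013413
side blue 7093 394 353 320 285 156 142 [ 0.4935 -0.3211] 615.3785026050173
side blue 357 160 219 150 210 22 20 [0.2727 0.2731] 401.6041801883839
side blue 264 250 146 241 138 19 17 [0.5813 0.3775] 302.1902312771417
side orange 566 303 243 289 231 29 26 [0.5185 0.0388] 506.9176194940228
scene red 11931 538 108 425 66 215 92 [-0.4116  0.3566] 165.98625851026736
[... 685 characters left out ...]
4 [ 0.5653 -0.288 ] 504.9489288672339
scene blue 876 548 338 531 323 37 31 [0.5856 0.3827] 926.0853315796703
scene blue 413 495 219 483 210 27 20 [0.2779 0.2775] 432.1083038276993
scene blue 216 537 363 523 350 34 21 [0.6445 0.3662] 1059.4235967146233
scene blue 201 284 249 275 236 19 28 [ 0.5387 -0.1016] 537.610801480012
scene blue 129 490 240 479 234 25 11 [0.3571 0.2722] 499.52167094219476
scene orange 19085 137 63 33 0 227 163 [-0.3174 -1.1129] 79.46622034264146
scene orange 762 357 274 341 261 34 28 [0.527  0.0451] 664.060203702189
(np.int32(3713), np.float64(357.8), np.float64(233.8), np.int32(322), np.int32(198), np.int32(74), np.int32(75)) (array([0.4385, 0.3785]), 4541.569043010706)
```

View pics/w2.png

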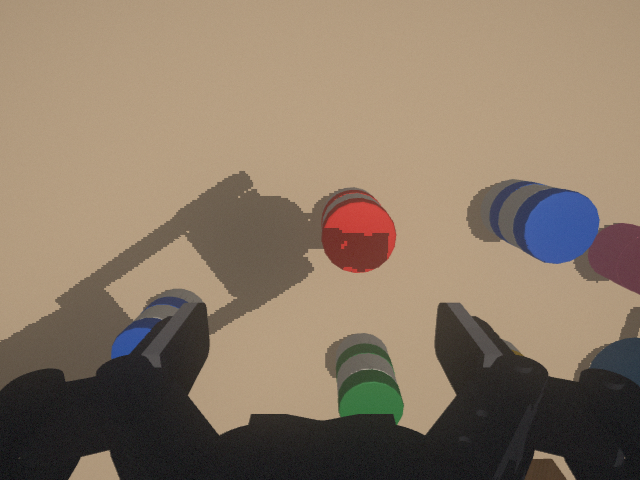

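```bash
python3 -m inch '[{"x":2.6,"y":0.2,"z":5,"wx":0,"wy":0,"wz":0,"jaw":-1},{"x":2.6,"y":0.2,"z":9,"wx":0,"wy":0,"wz":0,"jaw":-1},{"x":2.6,"y":0.2,"z":13,"wx":0,"wy":0,"wz":0,"jaw":-1},{"x":2.6,"y":0.2,"z":15.8,"wx":0,"wy":0,"wz":0,"jaw":-1},{"x":2.6,"y":0.2,"z":15.8,"wx":0,"wy":0,"wz":0,"jaw":-1},{"x":2.6,"y":0.2,"z":15.8,"wx":0,"wy":0,"wz":0,"jaw":1},{"x":2.6,"y":0.2,"z":15.8,"wx":0,"wy":0,"wz":0,"jaw":1},{"x":2.6,"y":0.2,"z":15.8,"wx":0,"wy":0,"wz":0,"jaw":1},{"x":2.6,"y":0.2,"z":15.8,"wx":0,"wy":0,"wz":0,"jaw":1},{"x":2.6,"y":0.2,"z":15.8,"wx":0,"wy":0,"wz":0,"jaw":1},{"x":2.6,"y":0.2,"z":15.8,"wx":0,"wy":0,"wz":0,"jaw":1}]'
```

```text
time: 2.75
eef_pos: [0.4401, 0.3777, 0.0646]
tool_rot: [[1.0, -0.0, 0.004], [-0.0, -1.0, 0.002], [0.004, -0.002, -1.0]]
contact_force: [-2.2, -0.3, 6.0]
opening: 0.0525
```

```bash
python3 -m inch '[{"x":0,"y":0,"z":-5,"wx":0,"wy":0,"wz":0,"jaw":1},{"x":0,"y":0,"z":-11,"wx":0,"wy":0,"wz":0,"jaw":1},{"x":2,"y":6,"z":-16,"wx":0,"wy":0,"wz":0,"jaw":1},{"x":3,"y":12,"z":-16,"wx":0,"wy":0,"wz":0,"jaw":1},{"x":4,"y":18,"z":-16,"wx":0,"wy":0,"wz":0,"jaw":1},{"x":5,"y":24,"z":-16,"wx":0,"wy":0,"wz":0,"jaw":1},{"x":6,"y":30,"z":-16,"wx":0,"wy":0,"wz":0,"jaw":1},{"x":7,"y":36,"z":-16,"wx":0,"wy":0,"wz":0,"jaw":1},{"x":8,"y":41,"z":-16,"wx":0,"wy":0,"wz":0,"jaw":1},{"x":8,"y":41,"z":-16,"wx":0,"wy":0,"wz":0,"jaw":1},{"x":8,"y":41,"z":-16,"wx":0,"wy":0,"wz":0,"jaw":1}]'
python3 - <<'E'
from h import *
s=bot.read_state();w=bot.read_camera("wrist");cv2.imwrite("pics/w3.png",w)
print(s["eef_pos"],s["opening"],s["contact_force"])
for b in blobs("wrist",w,"orange",120,50)[:3]: print(b,disc("wrist",b[1:3],.047,.034,0,s))
E
```

```text
time: 4.12
eef_pos: [0.5178, -0.0334, 0.2218]
tool_rot: [[1.0, -0.002, -0.001], [-0.002, -1.0, 0.001], [-0.001, -0.001, -1.0]]
contact_force: [0.8, 0.6, -2.3]
opening: 0.0523
[ 0.51779689 -0.03338241  0.22184064] 0.05234861264117441 [ 0.81965693  0.61188339 -2.26462999]
(np.int32(6640), np.float64(325.1), np.float64(120.9), np.int32(280), np.int32(74), np.int32(91), np.int32(94)) (array([0.52  , 0.0451]), 6837.531637931475)
(np.int32(340), np.float64(494.6), np.float64(458.3), np.int32(482), np.int32(436), np.int32(38), np.int32(42)) (array([ 0.6835, -0.2643]), 3180.4981359005906)
(np.int32(221), np.float64(489.4), np.float64(82.9), np.int32(477), np.int32(68), np.int32(25), np.int32(30)) (array([0.6393, 0.0712]), 7392.548676890787)
```

View pics/w3.png

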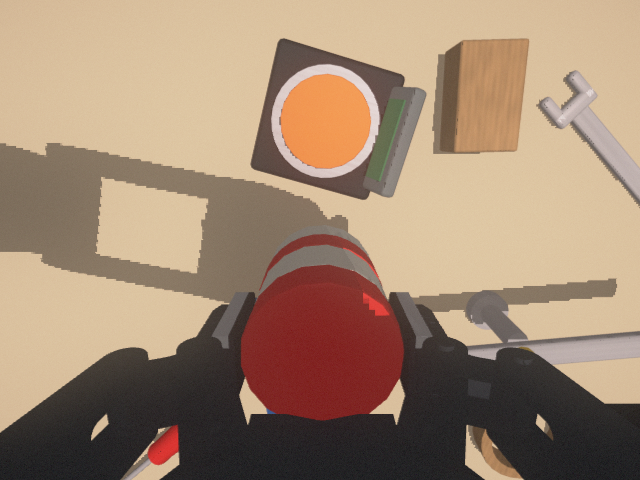

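```bash
python3 -m inch '[{"x":0.2,"y":-5,"z":0,"wx":0,"wy":0,"wz":0,"jaw":1},{"x":0.2,"y":-7.9,"z":2,"wx":0,"wy":0,"wz":0,"jaw":1},{"x":0.2,"y":-7.9,"z":7,"wx":0,"wy":0,"wz":0,"jaw":1},{"x":0.2,"y":-7.9,"z":9.5,"wx":0,"wy":0,"wz":0,"jaw":1},{"x":0.2,"y":-7.9,"z":10.5,"wx":0,"wy":0,"wz":0,"jaw":1},{"x":0.2,"y":-7.9,"z":10.8,"wx":0,"wy":0,"wz":0,"jaw":1},{"x":0.2,"y":-7.9,"z":10.8,"wx":0,"wy":0,"wz":0,"jaw":1}]';  python3 -m inch '[{"x":0,"y":0,"z":0.5,"wx":0,"wy":0,"wz":0,"jaw":1},{"x":0,"y":0,"z":1,"wx":0,"wy":0,"wz":0,"jaw":1},{"x":0,"y":0,"z":1,"wx":0,"wy":0,"wz":0,"jaw":1}]'
```

```text
time: 5.05
eef_pos: [0.5214, 0.0457, 0.1155]
tool_rot: [[1.0, -0.0, 0.002], [-0.0, -1.0, -0.0], [0.002, 0.0, -1.0]]
contact_force: [0.5, 0.0, -1.9]
opening: 0.0528
time: 5.42
eef_pos: [0.5223, 0.0453, 0.1059]
tool_rot: [[1.0, -0.001, 0.004], [-0.001, -1.0, -0.0], [0.004, 0.0, -1.0]]
contact_force: [-0.2, -0.6, 6.5]
opening: 0.0523
```

```bash
python3 -m inch '[{"x":0,"y":0,"z":0.3,"wx":0,"wy":0,"wz":0,"jaw":1},{"x":0,"y":0,"z":0.6,"wx":0,"wy":0,"wz":0,"jaw":1},{"x":0,"y":0,"z":0.7,"wx":0,"wy":0,"wz":0,"jaw":1},{"x":0,"y":0,"z":0.7,"wx":0,"wy":0,"wz":0,"jaw":1}]'
```

```text
time: 5.92
eef_pos: [0.5225, 0.0453, 0.1014]
tool_rot: [[1.0, -0.001, 0.004], [-0.001, -1.0, -0.0], [0.004, 0.0, -1.0]]
contact_force: [-5.7, 0.3, 20.3]
opening: 0.0526
```

```bash
python3 -m inch '[{"x":0,"y":0,"z":0.1,"wx":0,"wy":0,"wz":0,"jaw":1},{"x":0,"y":0,"z":0.1,"wx":0,"wy":0,"wz":0,"jaw":1},{"x":0,"y":0,"z":0.1,"wx":0,"wy":0,"wz":0,"jaw":1},{"x":0,"y":0,"z":0.1,"wx":0,"wy":0,"wz":0,"jaw":1},{"x":0,"y":0,"z":0.1,"wx":0,"wy":0,"wz":0,"jaw":1},{"x":0,"y":0,"z":0.1,"wx":0,"wy":0,"wz":0,"jaw":1}]'
python3 - <<'E'
from h import *
w=bot.read_camera("side");cv2.imwrite("pics/s1.png",cv2.resize(w[150:450,200:500],None,fx=2,fy=2,interpolation=2))
E
python3 -m inch '[{"x":0,"y":0,"z":-2,"wx":0,"wy":0,"wz":0,"jaw":1},{"x":0,"y":0,"z":-6,"wx":0,"wy":0,"wz":0,"jaw":1},{"x":0,"y":4,"z":-12,"wx":0,"wy":0,"wz":0,"jaw":1},{"x":0,"y":10,"z":-12.5,"wx":0,"wy":0,"wz":0,"jaw":1},{"x":0,"y":16,"z":-12.5,"wx":0,"wy":0,"wz":0,"jaw":1},{"x":0,"y":22,"z":-12.5,"wx":0,"wy":0,"wz":0,"jaw":1},{"x":0,"y":28,"z":-12.5,"wx":0,"wy":0,"wz":0,"jaw":1},{"x":0,"y":34,"z":-12.5,"wx":0,"wy":0,"wz":0,"jaw":1},{"x":0,"y":40,"z":-12.5,"wx":0,"wy":0,"wz":0,"jaw":1},{"x":0,"y":40,"z":-12.5,"wx":0,"wy":0,"wz":0,"jaw":1},{"x":0,"y":40,"z":-12.5,"wx":0,"wy":0,"wz":0,"jaw":1}]'
python3 - <<'E'
from h import *
s=bot.read_state();w=bot.read_camera("wrist");cv2.imwrite("pics/w4.png",w)
print(s["eef_pos"],s["opening"],s["contact_force"])
E
```

```text
time: 6.68
eef_pos: [0.5226, 0.0452, 0.1014]
tool_rot: [[1.0, -0.001, 0.004], [-0.001, -1.0, -0.001], [0.004, 0.001, -1.0]]
contact_force: [-9.1, 0.6, 25.2]
opening: 0.0526
time: 8.1
eef_pos: [0.5195, -0.3542, 0.2201]
tool_rot: [[1.0, -0.002, -0.002], [-0.002, -1.0, 0.002], [-0.002, -0.002, -1.0]]
contact_force: [0.6, 0.1, -2.7]
opening: 0.0528
[ 0.51950446 -0.35424689  0.22012127] 0.0528389246158746 [ 0.59496536  0.05452845 -2.6816939 ]
```

View pics/w4.png

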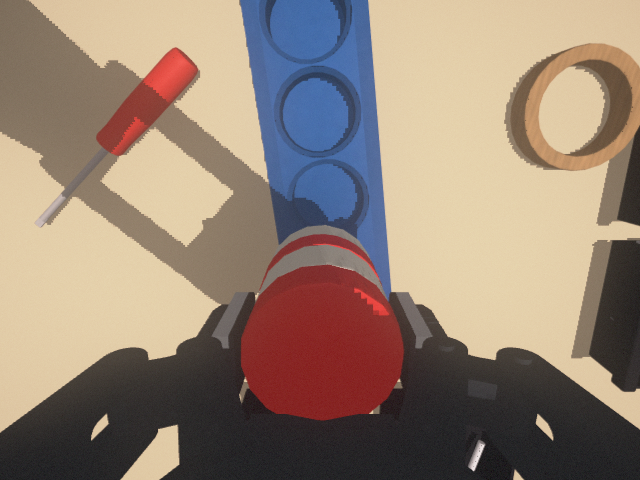

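```bash
python3 - <<'E'
from h import *
s=bot.read_state()
p=[pix("wrist",*c,.038,s)[:2] for c in((305.5,17),(317.5,111.5),(329,198))]
for q in p: print(q.round(4))
d=p[1]-p[0];e=p[2]-p[1];print(np.hypot(*d),np.hypot(*e),d,e)
for c in((363.3,321),(386.3,341.1),(410.3,363),(437,384.8)):print(pix("side",*c,.038).round(4))
E
```

```text
[ 0.5078 -0.2027]
[ 0.5162 -0.2667]
[ 0.5253 -0.3327]
0.0645338627535019 0.06665451710275473 [ 0.00839598 -0.06398537] [ 0.00908031 -0.06603312]
[ 0.5055 -0.2075  0.038 ]
[ 0.5141 -0.2739  0.038 ]
[ 0.5213 -0.3415  0.038 ]
[ 0.5326 -0.4085  0.038 ]
```

```bash
python3 -m inch '[{"x":-0.3,"y":-5,"z":2,"wx":0,"wy":0,"wz":0,"jaw":1},{"x":-0.3,"y":-8.6,"z":5,"wx":0,"wy":0,"wz":0,"jaw":1},{"x":-0.3,"y":-8.6,"z":9,"wx":0,"wy":0,"wz":0,"jaw":1},{"x":-0.3,"y":-8.6,"z":11.2,"wx":0,"wy":0,"wz":0,"jaw":1},{"x":-0.3,"y":-8.6,"z":11.2,"wx":0,"wy":0,"wz":0,"jaw":1},{"x":-0.3,"y":-8.6,"z":11.8,"wx":0,"wy":0,"wz":0,"jaw":1},{"x":-0.3,"y":-8.6,"z":12.4,"wx":0,"wy":0,"wz":0,"jaw":1},{"x":-0.3,"y":-8.6,"z":12.4,"wx":0,"wy":0,"wz":0,"jaw":1}]'
python3 -m inch '[{"x":0,"y":0,"z":0.5,"wx":0,"wy":0,"wz":0,"jaw":1},{"x":0,"y":0,"z":1,"wx":0,"wy":0,"wz":0,"jaw":1},{"x":0,"y":0,"z":1,"wx":0,"wy":0,"wz":0,"jaw":1}]'
```

```text
time: 9.15
eef_pos: [0.5173, -0.2686, 0.0974]
tool_rot: [[1.0, -0.001, 0.0], [-0.001, -1.0, -0.0], [0.0, 0.0, -1.0]]
contact_force: [-0.5, -0.7, -2.4]
opening: 0.0524
time: 9.52
eef_pos: [0.5168, -0.2682, 0.0865]
tool_rot: [[1.0, -0.001, -0.001], [-0.001, -1.0, 0.001], [-0.001, -0.001, -1.0]]
contact_force: [-0.0, 0.1, -2.5]
opening: 0.0528
```

View pics/s1.png

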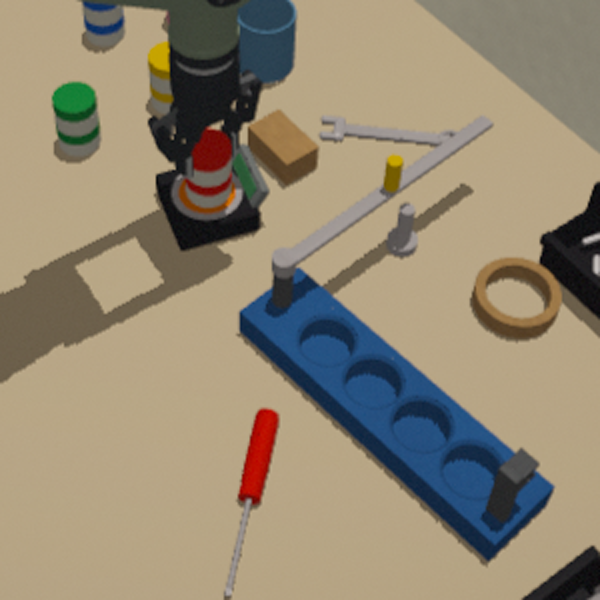

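```bash
python3 -m inch '[{"x":0,"y":0,"z":0.6,"wx":0,"wy":0,"wz":0,"jaw":1},{"x":0,"y":0,"z":1.2,"wx":0,"wy":0,"wz":0,"jaw":1},{"x":0,"y":0,"z":1.5,"wx":0,"wy":0,"wz":0,"jaw":1},{"x":0,"y":0,"z":1.5,"wx":0,"wy":0,"wz":0,"jaw":1}]'
```

```text
time: 10.02
eef_pos: [0.5171, -0.2686, 0.0728]
tool_rot: [[1.0, -0.001, -0.001], [-0.001, -1.0, 0.0], [-0.001, -0.0, -1.0]]
contact_force: [-1.9, 0.2, 3.3]
opening: 0.0524
```

```bash
python3 -m inch '[{"x":0,"y":0,"z":0,"wx":0,"wy":0,"wz":0,"jaw":-1},{"x":0,"y":0,"z":0,"wx":0,"wy":0,"wz":0,"jaw":-1},{"x":0,"y":0,"z":0,"wx":0,"wy":0,"wz":0,"jaw":-1},{"x":0,"y":0,"z":0,"wx":0,"wy":0,"wz":0,"jaw":-1},{"x":0,"y":0,"z":-5,"wx":0,"wy":0,"wz":0,"jaw":-1},{"x":0,"y":0,"z":-11,"wx":0,"wy":0,"wz":0,"jaw":-1},{"x":0,"y":-5,"z":-14.7,"wx":0,"wy":0,"wz":0,"jaw":-1},{"x":0,"y":-11,"z":-14.7,"wx":0,"wy":0,"wz":0,"jaw":-1},{"x":0,"y":-17,"z":-14.7,"wx":0,"wy":0,"wz":0,"jaw":-1},{"x":1,"y":-23,"z":-14.7,"wx":0,"wy":0,"wz":0,"jaw":-1},{"x":3,"y":-29,"z":-14.7,"wx":0,"wy":0,"wz":0,"jaw":-1},{"x":5,"y":-35,"z":-14.7,"wx":0,"wy":0,"wz":0,"jaw":-1},{"x":7,"y":-41,"z":-14.7,"wx":0,"wy":0,"wz":0,"jaw":-1},{"x":7,"y":-46,"z":-14.7,"wx":0,"wy":0,"wz":0,"jaw":-1},{"x":7,"y":-49.6,"z":-14.7,"wx":0,"wy":0,"wz":0,"jaw":-1},{"x":7,"y":-49.6,"z":-14.7,"wx":0,"wy":0,"wz":0,"jaw":-1},{"x":7,"y":-49.6,"z":-14.7,"wx":0,"wy":0,"wz":0,"jaw":-1}]'
cat > look.py <<'E'
from h import *
import sys
col,name=sys.argv[1:3]
s=bot.read_state();w=bot.read_camera("wrist");side=bot.read_camera("side")
cv2.imwrite(f"pics/w{name}.png",w);cv2.imwrite(f"pics/s{name}.png",side)
print(s["eef_pos"].round(4),s["opening"],s["contact_force"].round(1))
for b in blobs("wrist",w,col,110,50)[:4]:
    r=disc("wrist",b[1:3],.08,.027,.014,s); print("wrist",[int(x) for x in b],*r,to_tool((*r[0],.0646),s))
for c in("red","yellow","green","blue"):
    for b in blobs("side",side,c)[:5]:
        if 220<b[0]<450: print("side",c,[int(x) for x in b],disc("side",b[1:3],.08,.027,.014)[0]+[.001,.007])
E
python3 look.py yellow Y
```

```text
time: 12.15
eef_pos: [0.5875, 0.227, 0.219]
tool_rot: [[1.0, -0.001, -0.0], [-0.001, -1.0, -0.001], [-0.0, 0.001, -1.0]]
contact_force: [-0.2, -0.3, -0.1]
opening: 0.0853
[0.5875 0.227  0.219 ] 0.08526074376731349 [-0.2 -0.3 -0.1]
wrist [4324, 321, 233, 284, 189, 75, 84] [0.5871 0.2274] 4564.662285514874 [-0.03 -0.05 15.44]
side yellow [329, 284, 179, 274, 171, 21, 19] [0.586  0.2265]
side green [314, 236, 200, 226, 192, 21, 18] [0.4525 0.2329]
side blue [355, 160, 219, 150, 210, 22, 20] [0.2737 0.2801]
side blue [264, 250, 146, 241, 138, 19, 17] [0.5823 0.3845]
```

```bash
python3 -m inch '[{"x":0,"y":0,"z":5,"wx":0,"wy":0,"wz":0,"jaw":-1},{"x":0,"y":0,"z":9,"wx":0,"wy":0,"wz":0,"jaw":-1},{"x":0,"y":0,"z":13,"wx":0,"wy":0,"wz":0,"jaw":-1},{"x":0,"y":0,"z":15.6,"wx":0,"wy":0,"wz":0,"jaw":-1},{"x":0,"y":0,"z":15.6,"wx":0,"wy":0,"wz":0,"jaw":-1},{"x":0,"y":0,"z":15.6,"wx":0,"wy":0,"wz":0,"jaw":1},{"x":0,"y":0,"z":15.6,"wx":0,"wy":0,"wz":0,"jaw":1},{"x":0,"y":0,"z":15.6,"wx":0,"wy":0,"wz":0,"jaw":1},{"x":0,"y":0,"z":15.6,"wx":0,"wy":0,"wz":0,"jaw":1},{"x":0,"y":0,"z":15.6,"wx":0,"wy":0,"wz":0,"jaw":1},{"x":0,"y":0,"z":15.6,"wx":0,"wy":0,"wz":0,"jaw":1}]'
```

```text
time: 13.62
eef_pos: [0.5895, 0.2277, 0.0658]
tool_rot: [[1.0, -0.001, 0.004], [-0.001, -1.0, 0.001], [0.004, -0.001, -1.0]]
contact_force: [-0.7, -1.7, 6.6]
opening: 0.0529
```

```bash
python3 -m inch '[{"x":0,"y":0,"z":-5,"wx":0,"wy":0,"wz":0,"jaw":1},{"x":0,"y":0,"z":-10,"wx":0,"wy":0,"wz":0,"jaw":1},{"x":-2,"y":5,"z":-13,"wx":0,"wy":0,"wz":0,"jaw":1},{"x":-4,"y":10,"z":-13,"wx":0,"wy":0,"wz":0,"jaw":1},{"x":-6.8,"y":15,"z":-12,"wx":0,"wy":0,"wz":0,"jaw":1},{"x":-6.8,"y":18.2,"z":-10,"wx":0,"wy":0,"wz":0,"jaw":1},{"x":-6.8,"y":18.2,"z":-7,"wx":0,"wy":0,"wz":0,"jaw":1},{"x":-6.8,"y":18.2,"z":-5.8,"wx":0,"wy":0,"wz":0,"jaw":1},{"x":-6.8,"y":18.2,"z":-5.3,"wx":0,"wy":0,"wz":0,"jaw":1},{"x":-6.8,"y":18.2,"z":-5.3,"wx":0,"wy":0,"wz":0,"jaw":1},{"x":-6.8,"y":18.2,"z":-5.3,"wx":0,"wy":0,"wz":0,"jaw":1}]'
```

```text
time: 15.0
eef_pos: [0.5204, 0.0458, 0.1173]
tool_rot: [[1.0, 0.0, 0.002], [0.0, -1.0, -0.0], [0.002, 0.0, -1.0]]
contact_force: [0.9, -0.1, -2.3]
opening: 0.0524
```

```bash
python3 -m inch '[{"x":0,"y":0,"z":0.4,"wx":0,"wy":0,"wz":0,"jaw":1},{"x":0,"y":0,"z":0.8,"wx":0,"wy":0,"wz":0,"jaw":1},{"x":0,"y":0,"z":1.2,"wx":0,"wy":0,"wz":0,"jaw":1},{"x":0,"y":0,"z":1.5,"wx":0,"wy":0,"wz":0,"jaw":1},{"x":0,"y":0,"z":1.8,"wx":0,"wy":0,"wz":0,"jaw":1},{"x":0,"y":0,"z":1.8,"wx":0,"wy":0,"wz":0,"jaw":1}]';python3 -m inch '[{"x":0,"y":0,"z":0,"wx":0,"wy":0,"wz":0,"jaw":1},{"x":0,"y":0,"z":0,"wx":0,"wy":0,"wz":0,"jaw":1},{"x":0,"y":0,"z":0,"wx":0,"wy":0,"wz":0,"jaw":1},{"x":0,"y":0,"z":0,"wx":0,"wy":0,"wz":0,"jaw":1},{"x":0,"y":0,"z":0,"wx":0,"wy":0,"wz":0,"jaw":1},{"x":0,"y":0,"z":0,"wx":0,"wy":0,"wz":0,"jaw":1}]'
```

```text
time: 15.75
eef_pos: [0.5209, 0.0455, 0.1027]
tool_rot: [[1.0, -0.0, 0.002], [-0.0, -1.0, -0.0], [0.002, 0.0, -1.0]]
contact_force: [-8.5, 1.6, 24.7]
opening: 0.0525
time: 16.5
eef_pos: [0.5208, 0.0455, 0.1026]
tool_rot: [[1.0, -0.0, 0.002], [-0.0, -1.0, -0.0], [0.002, 0.0, -1.0]]
contact_force: [-8.3, 0.5, 24.1]
opening: 0.0524
```

```bash
python3 -m inch '[{"x":0,"y":0,"z":-2,"wx":0,"wy":0,"wz":0,"jaw":1},{"x":0,"y":0,"z":-7,"wx":0,"wy":0,"wz":0,"jaw":1},{"x":0,"y":5,"z":-12,"wx":0,"wy":0,"wz":0,"jaw":1},{"x":0,"y":11,"z":-12.4,"wx":0,"wy":0,"wz":0,"jaw":1},{"x":0,"y":17,"z":-12.4,"wx":0,"wy":0,"wz":0,"jaw":1},{"x":0.5,"y":23,"z":-12.4,"wx":0,"wy":0,"wz":0,"jaw":1},{"x":0.5,"y":29,"z":-12.4,"wx":0,"wy":0,"wz":0,"jaw":1},{"x":0.5,"y":35,"z":-12.4,"wx":0,"wy":0,"wz":0,"jaw":1},{"x":0.5,"y":38.1,"z":-11,"wx":0,"wy":0,"wz":0,"jaw":1},{"x":0.5,"y":38.1,"z":-6,"wx":0,"wy":0,"wz":0,"jaw":1},{"x":0.5,"y":38.1,"z":-1,"wx":0,"wy":0,"wz":0,"jaw":1},{"x":0.5,"y":38.1,"z":-0.5,"wx":0,"wy":0,"wz":0,"jaw":1},{"x":0.5,"y":38.1,"z":0,"wx":0,"wy":0,"wz":0,"jaw":1},{"x":0.5,"y":38.1,"z":0.5,"wx":0,"wy":0,"wz":0,"jaw":1},{"x":0.5,"y":38.1,"z":1,"wx":0,"wy":0,"wz":0,"jaw":1},{"x":0.5,"y":38.1,"z":1,"wx":0,"wy":0,"wz":0,"jaw":1}]'
```

```text
time: 18.5
eef_pos: [0.5241, -0.3354, 0.0884]
tool_rot: [[1.0, -0.001, -0.0], [-0.001, -1.0, 0.0], [-0.0, -0.0, -1.0]]
contact_force: [0.1, -0.1, -2.6]
opening: 0.053
```

```bash
python3 -m inch '[{"x":0,"y":0,"z":0.6,"wx":0,"wy":0,"wz":0,"jaw":1},{"x":0,"y":0,"z":1.2,"wx":0,"wy":0,"wz":0,"jaw":1},{"x":0,"y":0,"z":1.6,"wx":0,"wy":0,"wz":0,"jaw":1},{"x":0,"y":0,"z":1.6,"wx":0,"wy":0,"wz":0,"jaw":1}]'
```

```text
time: 19.0
eef_pos: [0.5241, -0.3356, 0.0739]
tool_rot: [[1.0, -0.0, -0.001], [-0.0, -1.0, 0.0], [-0.001, -0.0, -1.0]]
contact_force: [-3.8, 2.9, 7.4]
opening: 0.0527
```

```bash
python3 -m inch '[{"x":0,"y":0,"z":0,"wx":0,"wy":0,"wz":0,"jaw":-1},{"x":0,"y":0,"z":0,"wx":0,"wy":0,"wz":0,"jaw":-1},{"x":0,"y":0,"z":0,"wx":0,"wy":0,"wz":0,"jaw":-1},{"x":0,"y":0,"z":0,"wx":0,"wy":0,"wz":0,"jaw":-1},{"x":0,"y":0,"z":-5,"wx":0,"wy":0,"wz":0,"jaw":-1},{"x":0,"y":0,"z":-11,"wx":0,"wy":0,"wz":0,"jaw":-1},{"x":0,"y":-5,"z":-14.7,"wx":0,"wy":0,"wz":0,"jaw":-1},{"x":0,"y":-11,"z":-14.7,"wx":0,"wy":0,"wz":0,"jaw":-1},{"x":0,"y":-17,"z":-14.7,"wx":0,"wy":0,"wz":0,"jaw":-1},{"x":-1,"y":-23,"z":-14.7,"wx":0,"wy":0,"wz":0,"jaw":-1},{"x":-2,"y":-29,"z":-14.7,"wx":0,"wy":0,"wz":0,"jaw":-1},{"x":-4,"y":-35,"z":-14.7,"wx":0,"wy":0,"wz":0,"jaw":-1},{"x":-6,"y":-41,"z":-14.7,"wx":0,"wy":0,"wz":0,"jaw":-1},{"x":-7.2,"y":-46,"z":-14.7,"wx":0,"wy":0,"wz":0,"jaw":-1},{"x":-7.2,"y":-52,"z":-14.7,"wx":0,"wy":0,"wz":0,"jaw":-1},{"x":-7.2,"y":-56.9,"z":-14.7,"wx":0,"wy":0,"wz":0,"jaw":-1},{"x":-7.2,"y":-56.9,"z":-14.7,"wx":0,"wy":0,"wz":0,"jaw":-1},{"x":-7.2,"y":-56.9,"z":-14.7,"wx":0,"wy":0,"wz":0,"jaw":-1}]'
python3 look.py green G
```

```text
time: 21.25
eef_pos: [0.4524, 0.2332, 0.2191]
tool_rot: [[1.0, -0.0, -0.0], [-0.0, -1.0, -0.001], [-0.0, 0.001, -1.0]]
contact_force: [0.3, -0.3, -1.0]
opening: 0.0853
[0.4524 0.2332 0.2191] 0.08529005553883603 [ 0.3 -0.3 -1. ]
side green [313, 236, 200, 227, 192, 20, 18] [0.4525 0.2325]
side blue [357, 160, 219, 150, 210, 22, 20] [0.2737 0.2801]
```

```bash
python3 - <<'E'
import cv2
a=cv2.imread("pics/wG.png");b=cv2.imread("pics/sG.png")
cv2.imwrite("pics/G.png",cv2.hconcat([cv2.resize(a,(400,300)),cv2.resize(b[80:380,100:500],(400,300))]))
print(cv2.cvtColor(a,cv2.COLOR_BGR2HSV)[200:280:20,280:370:20])
E
```

```text
[[[ 15  61 108]
  [ 50  78  82]
  [ 48  83  77]
  [ 19  37 116]
  [ 17  74 179]]

 [[ 16  67 106]
  [ 53  86  77]
  [ 63 110 130]
  [ 60 103 134]
  [ 17  70 110]]

 [[ 17  66 104]
  [ 53  91  76]
  [ 54  83  77]
  [ 51  85  78]
  [ 19  69 103]]

 [[ 18  71 104]
  [ 53  93  74]
  [ 50  85  78]
  [ 51  82  81]
  [ 18  73 181]]]
```

View pics/G.png

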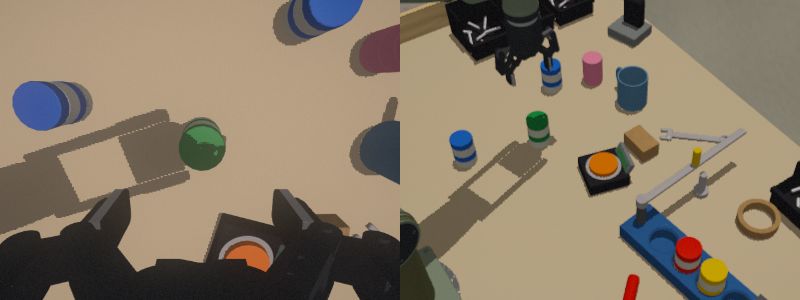

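```bash
python3 -m inch '[{"x":0,"y":0,"z":5,"wx":0,"wy":0,"wz":0,"jaw":-1},{"x":0,"y":0,"z":9,"wx":0,"wy":0,"wz":0,"jaw":-1},{"x":0,"y":0,"z":13,"wx":0,"wy":0,"wz":0,"jaw":-1},{"x":0,"y":0,"z":15.6,"wx":0,"wy":0,"wz":0,"jaw":-1},{"x":0,"y":0,"z":15.6,"wx":0,"wy":0,"wz":0,"jaw":-1},{"x":0,"y":0,"z":15.6,"wx":0,"wy":0,"wz":0,"jaw":1},{"x":0,"y":0,"z":15.6,"wx":0,"wy":0,"wz":0,"jaw":1},{"x":0,"y":0,"z":15.6,"wx":0,"wy":0,"wz":0,"jaw":1},{"x":0,"y":0,"z":15.6,"wx":0,"wy":0,"wz":0,"jaw":1},{"x":0,"y":0,"z":15.6,"wx":0,"wy":0,"wz":0,"jaw":1},{"x":0,"y":0,"z":15.6,"wx":0,"wy":0,"wz":0,"jaw":1}]'
```

```text
time: 22.72
eef_pos: [0.4543, 0.2339, 0.0654]
tool_rot: [[1.0, -0.0, 0.004], [-0.0, -1.0, 0.001], [0.004, -0.001, -1.0]]
contact_force: [-0.8, -1.8, 6.5]
opening: 0.0526
```

```bash
python3 -m inch '[{"x":0,"y":0,"z":-5,"wx":0,"wy":0,"wz":0,"jaw":1},{"x":0,"y":0,"z":-10,"wx":0,"wy":0,"wz":0,"jaw":1},{"x":2,"y":5,"z":-13,"wx":0,"wy":0,"wz":0,"jaw":1},{"x":4,"y":10,"z":-13,"wx":0,"wy":0,"wz":0,"jaw":1},{"x":6.8,"y":15,"z":-12,"wx":0,"wy":0,"wz":0,"jaw":1},{"x":6.8,"y":18.8,"z":-10,"wx":0,"wy":0,"wz":0,"jaw":1},{"x":6.8,"y":18.8,"z":-7,"wx":0,"wy":0,"wz":0,"jaw":1},{"x":6.8,"y":18.8,"z":-5.8,"wx":0,"wy":0,"wz":0,"jaw":1},{"x":6.8,"y":18.8,"z":-5.3,"wx":0,"wy":0,"wz":0,"jaw":1},{"x":6.8,"y":18.8,"z":-5.3,"wx":0,"wy":0,"wz":0,"jaw":1},{"x":6.8,"y":18.8,"z":-5.3,"wx":0,"wy":0,"wz":0,"jaw":1}]'
```

```text
time: 24.1
eef_pos: [0.5213, 0.0459, 0.1174]
tool_rot: [[1.0, 0.0, 0.002], [0.0, -1.0, -0.0], [0.002, 0.0, -1.0]]
contact_force: [0.1, 0.5, -2.2]
opening: 0.0527
```

```bash
python3 -m inch '[{"x":0,"y":0,"z":0.4,"wx":0,"wy":0,"wz":0,"jaw":1},{"x":0,"y":0,"z":0.8,"wx":0,"wy":0,"wz":0,"jaw":1},{"x":0,"y":0,"z":1.2,"wx":0,"wy":0,"wz":0,"jaw":1},{"x":0,"y":0,"z":1.5,"wx":0,"wy":0,"wz":0,"jaw":1},{"x":0,"y":0,"z":1.8,"wx":0,"wy":0,"wz":0,"jaw":1},{"x":0,"y":0,"z":1.8,"wx":0,"wy":0,"wz":0,"jaw":1}]';python3 -m inch '[{"x":0,"y":0,"z":0.1,"wx":0,"wy":0,"wz":0,"jaw":1},{"x":0,"y":0,"z":0.1,"wx":0,"wy":0,"wz":0,"jaw":1},{"x":0,"y":0,"z":0.1,"wx":0,"wy":0,"wz":0,"jaw":1},{"x":0,"y":0,"z":0.1,"wx":0,"wy":0,"wz":0,"jaw":1},{"x":0,"y":0,"z":0.1,"wx":0,"wy":0,"wz":0,"jaw":1},{"x":0,"y":0,"z":0.1,"wx":0,"wy":0,"wz":0,"jaw":1}]'
```

```text
time: 24.85
eef_pos: [0.5218, 0.0455, 0.1022]
tool_rot: [[1.0, -0.0, 0.002], [-0.0, -1.0, -0.0], [0.002, 0.0, -1.0]]
contact_force: [-7.8, 0.1, 20.9]
opening: 0.0528
time: 25.6
eef_pos: [0.5218, 0.0455, 0.1021]
tool_rot: [[1.0, -0.0, 0.002], [-0.0, -1.0, -0.0], [0.002, 0.0, -1.0]]
contact_force: [-10.0, 1.0, 27.2]
opening: 0.0528
```

```bash
python3 -m inch '[{"x":0,"y":0,"z":-2,"wx":0,"wy":0,"wz":0,"jaw":1},{"x":0,"y":0,"z":-7,"wx":0,"wy":0,"wz":0,"jaw":1},{"x":0,"y":5,"z":-12.4,"wx":0,"wy":0,"wz":0,"jaw":1},{"x":0,"y":11,"z":-13.5,"wx":0,"wy":0,"wz":0,"jaw":1},{"x":0,"y":17,"z":-13.5,"wx":0,"wy":0,"wz":0,"jaw":1},{"x":0.5,"y":23,"z":-13.5,"wx":0,"wy":0,"wz":0,"jaw":1},{"x":0.5,"y":29,"z":-13.5,"wx":0,"wy":0,"wz":0,"jaw":1},{"x":1.2,"y":35,"z":-13.5,"wx":0,"wy":0,"wz":0,"jaw":1},{"x":1.2,"y":41,"z":-13.5,"wx":0,"wy":0,"wz":0,"jaw":1},{"x":1.2,"y":44.8,"z":-11,"wx":0,"wy":0,"wz":0,"jaw":1},{"x":1.2,"y":44.8,"z":-6,"wx":0,"wy":0,"wz":0,"jaw":1},{"x":1.2,"y":44.8,"z":-1.6,"wx":0,"wy":0,"wz":0,"jaw":1},{"x":1.2,"y":44.8,"z":-1.3,"wx":0,"wy":0,"wz":0,"jaw":1},{"x":1.2,"y":44.8,"z":-0.8,"wx":0,"wy":0,"wz":0,"jaw":1},{"x":1.2,"y":44.8,"z":-0.2,"wx":0,"wy":0,"wz":0,"jaw":1},{"x":1.2,"y":44.8,"z":0.4,"wx":0,"wy":0,"wz":0,"jaw":1},{"x":1.2,"y":44.8,"z":0.9,"wx":0,"wy":0,"wz":0,"jaw":1},{"x":1.2,"y":44.8,"z":0.9,"wx":0,"wy":0,"wz":0,"jaw":1}]'
```

```text
time: 27.85
eef_pos: [0.534, -0.4036, 0.1013]
tool_rot: [[1.0, 0.0, 0.003], [0.0, -1.0, -0.004], [0.003, 0.004, -1.0]]
contact_force: [-15.4, 15.5, 40.9]
opening: 0.0526
```

```bash
python3 -m inch '[{"x":0,"y":0,"z":-1,"wx":0,"wy":0,"wz":0,"jaw":1},{"x":0,"y":0,"z":-3,"wx":0,"wy":0,"wz":0,"jaw":1},{"x":0,"y":0,"z":-3,"wx":0,"wy":0,"wz":0,"jaw":1},{"x":0,"y":0,"z":-3,"wx":0,"wy":0,"wz":0,"jaw":1}]'
python3 - <<'E'
from h import *
s=bot.read_state();a=bot.read_camera("side");b=bot.read_camera("wrist")
cv2.imwrite("pics/p3.png",cv2.hconcat([cv2.resize(a[260:440,300:500],(400,360),interpolation=2),cv2.resize(b,(400,360))]))
E
```

```text
time: 28.35
eef_pos: [0.5321, -0.4024, 0.1177]
tool_rot: [[1.0, -0.001, -0.0], [-0.001, -1.0, 0.0], [-0.0, -0.0, -1.0]]
contact_force: [0.2, 0.5, -1.5]
opening: 0.0526
```

View pics/p3.png

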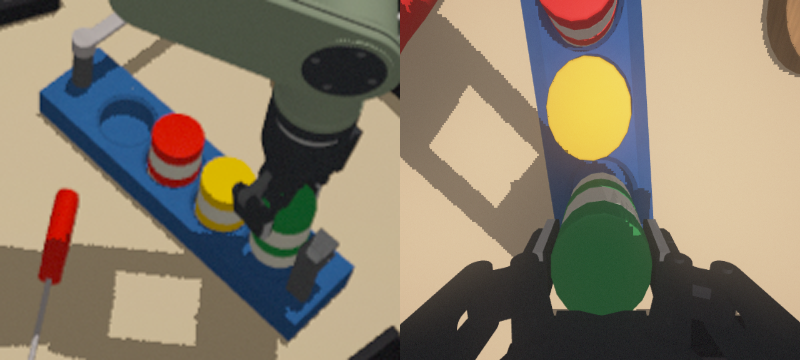

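```bash
python3 - <<'E'
from h import *
s=bot.read_state();b=bot.read_camera("wrist");cv2.imwrite("pics/wp3.png",b)
for c,S in(("yellow",110),("red",110)):
    for k in blobs("wrist",b,c,S,60)[:2]: print(c,[int(x) for x in k],disc("wrist",k[1:3],.088,.027,.014,s))
h=cv2.cvtColor(b,cv2.COLOR_BGR2HSV);m=cv2.inRange(h,(45,60,30),(80,255,255))
k,l,st,c=cv2.connectedComponentsWithStats(m)
for i in np.argsort(-st[1:,4])[:2]+1: print("green",st[i],c[i])
z=s["eef_pos"][2]+.0146
for q in((322,349),(322,353)): print(pix("wrist",*q,z,s),s["eef_pos"])
cv2.imwrite("pics/p3b.png",b[60:440,200:460])
E
```

```text
yellow [14866, 302, 144, 235, 74, 136, 141] (array([ 0.524 , -0.3376]), 15756.78298305726)
red [3424, 283, 15, 223, 0, 120, 40] (array([ 0.5177, -0.2933]), 20572.585115821035)
red [2221, 20, 23, 0, 0, 61, 73] (array([ 0.4205, -0.2948]), 22809.64684833156)
green [  241   267   163   154 19808] [321.67649435 346.42472738]
green [260 239 120  55 988] [319.6791498  252.23076923]
[ 0.53174058 -0.39914095  0.13141962] [ 0.53160205 -0.40199383  0.11681962]
[ 0.53174065 -0.40058849  0.13141962] [ 0.53160205 -0.40199383  0.11681962]
```

View pics/p3b.png

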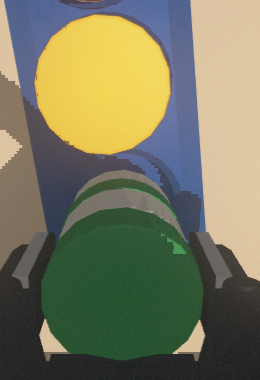

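```bash
python3 -m inch '[{"x":0,"y":0,"z":-5,"wx":0,"wy":0,"wz":0,"jaw":1},{"x":0,"y":4,"z":-10,"wx":0,"wy":0,"wz":0,"jaw":1},{"x":0,"y":9,"z":-10,"wx":0,"wy":0,"wz":0,"jaw":1},{"x":0,"y":9,"z":-10,"wx":0,"wy":0,"wz":0,"jaw":1},{"x":0,"y":9,"z":-10,"wx":0,"wy":0,"wz":0,"jaw":1}]'
python3 - <<'E'
from h import *
s=bot.read_state();b=bot.read_camera("wrist");cv2.imwrite("pics/wp4.png",b);np.save("sp4.npy",s,allow_pickle=True)
print(s["eef_pos"])
print(proj("wrist",(.5333,-.4018,.038),s))
k=blobs("wrist",b,"yellow",110,60)[0];print(k,disc("wrist",k[1:3],.088,.027,.014,s))
cv2.imwrite("pics/p4c.png",cv2.resize(b[20:320,200:450],None,fx=2,fy=2,interpolation=2))
E
```

```text
time: 29.12
eef_pos: [0.5315, -0.4918, 0.2162]
tool_rot: [[1.0, -0.001, -0.002], [-0.001, -1.0, 0.003], [-0.002, -0.003, -1.0]]
contact_force: [0.1, 0.2, -1.6]
opening: 0.0524
[ 0.53146943 -0.49179885  0.21620795]
(np.float64(324.74484721538374), np.float64(107.02803422303205))
(np.int32(2223), np.float64(309.8), np.float64(13.9), np.int32(267), np.int32(0), np.int32(86), np.int32(37)) (array([ 0.5241, -0.3537]), 7731.199580299599)
```

View pics/p4c.png

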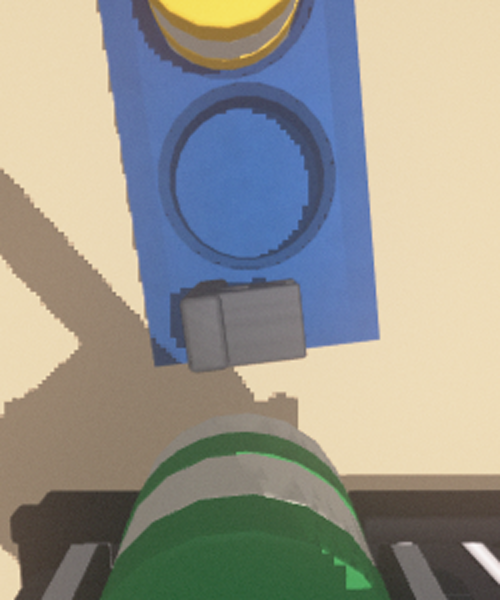

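```bash
python3 - <<'E'
from h import *
s=np.load("sp4.npy",allow_pickle=True).item()
for c in((290,165,.12),(351,160,.12),(322,205,.12),(323.3,107.8,.038)): print(pix("wrist",*c,s=s))
z=s["eef_pos"][2]+.0146
b=cv2.imread("pics/wp4.png");h=cv2.cvtColor(b,cv2.COLOR_BGR2HSV);m=cv2.inRange(h,(45,60,30),(80,255,255))
k,l,st,c=cv2.connectedComponentsWithStats(m);print(st[1:][st[1:,4]>300],c[1:][st[1:,4]>300])
E
```

```text
[ 0.5133009  -0.43866609  0.12      ]
[ 0.54774798 -0.43591417  0.12      ]
[ 0.53139443 -0.46152513  0.12      ]
[ 0.53222135 -0.40234397  0.038     ]
[[  261   236   118    54  1076]
 [  241   267   163   154 19856]] [[320.80390335 249.85223048]
 [321.71338638 346.18201048]]
```

```bash
python3 -m inch '[{"x":0.1,"y":-5,"z":0,"wx":0,"wy":0,"wz":0,"jaw":1},{"x":0.1,"y":-8.9,"z":4,"wx":0,"wy":0,"wz":0,"jaw":1},{"x":0.1,"y":-8.9,"z":9,"wx":0,"wy":0,"wz":0,"jaw":1},{"x":0.1,"y":-8.9,"z":10.8,"wx":0,"wy":0,"wz":0,"jaw":1},{"x":0.1,"y":-8.9,"z":10.8,"wx":0,"wy":0,"wz":0,"jaw":1},{"x":0.1,"y":-8.9,"z":10.8,"wx":0,"wy":0,"wz":0,"jaw":1}]';python3 -m inch '[{"x":0,"y":0,"z":0.3,"wx":0,"wy":0,"wz":0,"jaw":1},{"x":0,"y":0,"z":0.3,"wx":0,"wy":0,"wz":0,"jaw":1}]'
python3 -c '
from h import *
b=bot.read_camera("scene");cv2.imwrite("pics/sc5.png",cv2.resize(b[130:310,80:320],None,fx=3,fy=3,interpolation=2))'
```

```text
time: 29.92
eef_pos: [0.5345, -0.4051, 0.1127]
tool_rot: [[1.0, -0.001, 0.003], [-0.001, -1.0, -0.003], [0.003, 0.003, -1.0]]
contact_force: [0.0, 0.5, -2.3]
opening: 0.0525
time: 30.18
eef_pos: [0.5336, -0.4043, 0.1084]
tool_rot: [[1.0, -0.001, 0.001], [-0.001, -1.0, -0.001], [0.001, 0.001, -1.0]]
contact_force: [0.1, -0.7, -2.0]
opening: 0.0524
```

View pics/sc5.png

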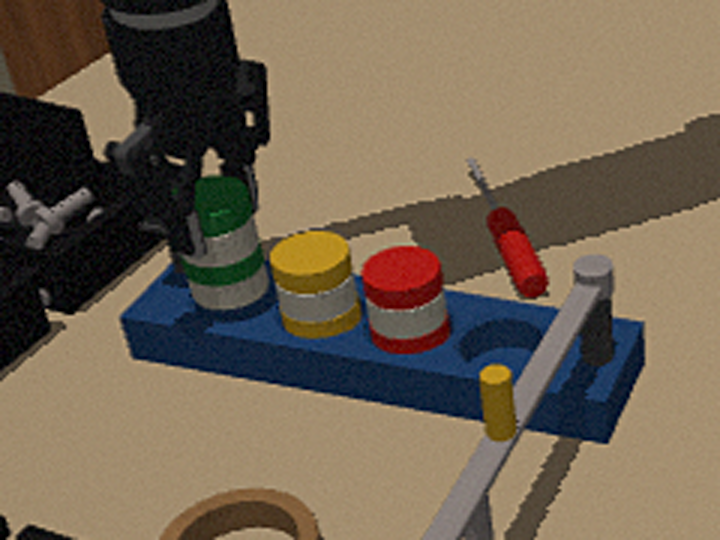

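```bash
python3 -m inch '[{"x":0,"y":0,"z":0.0,"wx":0,"wy":0,"wz":0,"jaw":1},{"x":0,"y":0,"z":0,"wx":0,"wy":0,"wz":0,"jaw":1},{"x":0,"y":0,"z":0.3,"wx":0,"wy":0,"wz":0,"jaw":1},{"x":0,"y":0,"z":0.3,"wx":0,"wy":0,"wz":0,"jaw":1}]';python3 -m inch '[{"x":0,"y":0,"z":0.4,"wx":0,"wy":0,"wz":0,"jaw":1},{"x":0,"y":0,"z":0.4,"wx":0,"wy":0,"wz":0,"jaw":1}]';python3 -m inch '[{"x":0,"y":0,"z":0.3,"wx":0,"wy":0,"wz":0,"jaw":1},{"x":0,"y":0,"z":0.3,"wx":0,"wy":0,"wz":0,"jaw":1}]'
```

```text
time: 30.72
eef_pos: [0.5329, -0.4033, 0.1037]
tool_rot: [[1.0, -0.001, -0.001], [-0.001, -1.0, 0.001], [-0.001, -0.001, -1.0]]
contact_force: [0.2, 0.8, -1.7]
opening: 0.0526
time: 30.98
eef_pos: [0.5328, -0.4032, 0.0996]
tool_rot: [[1.0, -0.001, -0.001], [-0.001, -1.0, 0.001], [-0.001, -0.001, -1.0]]
contact_force: [-0.3, -0.2, -1.7]
opening: 0.0526
time: 31.22
eef_pos: [0.533, -0.4034, 0.0969]
tool_rot: [[1.0, -0.001, -0.0], [-0.001, -1.0, 0.0], [-0.0, -0.0, -1.0]]
contact_force: [0.4, -0.3, -1.8]
opening: 0.0525
```

```bash
python3 -m inch '[{"x":0,"y":0,"z":0.4,"wx":0,"wy":0,"wz":0,"jaw":1},{"x":0,"y":0,"z":0.8,"wx":0,"wy":0,"wz":0,"jaw":1},{"x":0,"y":0,"z":1.2,"wx":0,"wy":0,"wz":0,"jaw":1},{"x":0,"y":0,"z":1.2,"wx":0,"wy":0,"wz":0,"jaw":1}]';python3 -m inch '[{"x":0,"y":0,"z":0.4,"wx":0,"wy":0,"wz":0,"jaw":1},{"x":0,"y":0,"z":0.8,"wx":0,"wy":0,"wz":0,"jaw":1},{"x":0,"y":0,"z":1.1,"wx":0,"wy":0,"wz":0,"jaw":1},{"x":0,"y":0,"z":1.1,"wx":0,"wy":0,"wz":0,"jaw":1}]'
```

```text
time: 31.72
eef_pos: [0.5328, -0.4032, 0.0845]
tool_rot: [[1.0, -0.001, -0.001], [-0.001, -1.0, 0.001], [-0.001, -0.001, -1.0]]
contact_force: [0.2, -0.6, -1.6]
opening: 0.0525
time: 32.22
eef_pos: [0.5329, -0.4033, 0.0737]
tool_rot: [[1.0, -0.001, -0.001], [-0.001, -1.0, 0.001], [-0.001, -0.001, -1.0]]
contact_force: [-0.5, -0.7, -1.9]
opening: 0.0525
```

```bash
python3 -m inch '[{"x":0,"y":0,"z":0.1,"wx":0,"wy":0,"wz":0,"jaw":1},{"x":0,"y":0,"z":0.2,"wx":0,"wy":0,"wz":0,"jaw":1}]';python3 -m inch '[{"x":0,"y":0,"z":0.1,"wx":0,"wy":0,"wz":0,"jaw":1},{"x":0,"y":0,"z":0.1,"wx":0,"wy":0,"wz":0,"jaw":1}]'
```

```text
time: 32.48
eef_pos: [0.5333, -0.4037, 0.0731]
tool_rot: [[1.0, -0.001, 0.0], [-0.001, -1.0, -0.0], [0.0, 0.0, -1.0]]
contact_force: [-2.2, 1.8, 5.0]
opening: 0.0527
time: 32.72
eef_pos: [0.5334, -0.4038, 0.0731]
tool_rot: [[1.0, -0.001, 0.0], [-0.001, -1.0, -0.001], [0.0, 0.001, -1.0]]
contact_force: [-3.2, 2.3, 4.8]
opening: 0.0523
```

```bash
python3 -m inch '[{"x":0,"y":0,"z":0,"wx":0,"wy":0,"wz":0,"jaw":-1},{"x":0,"y":0,"z":0,"wx":0,"wy":0,"wz":0,"jaw":-1},{"x":0,"y":0,"z":0,"wx":0,"wy":0,"wz":0,"jaw":-1},{"x":0,"y":0,"z":0,"wx":0,"wy":0,"wz":0,"jaw":-1},{"x":0,"y":0,"z":-5,"wx":0,"wy":0,"wz":0,"jaw":-1},{"x":0,"y":0,"z":-11,"wx":0,"wy":0,"wz":0,"jaw":-1},{"x":0,"y":-5,"z":-14.6,"wx":0,"wy":0,"wz":0,"jaw":-1},{"x":0,"y":-11,"z":-14.6,"wx":0,"wy":0,"wz":0,"jaw":-1},{"x":0,"y":-17,"z":-14.6,"wx":0,"wy":0,"wz":0,"jaw":-1},{"x":0,"y":-23,"z":-14.6,"wx":0,"wy":0,"wz":0,"jaw":-1},{"x":0,"y":-29,"z":-14.6,"wx":0,"wy":0,"wz":0,"jaw":-1},{"x":0,"y":-29,"z":-14.6,"wx":0,"wy":0,"wz":0,"jaw":-1}]'
python3 look.py blue B0
python3 -m inch '[{"x":0,"y":-6,"z":0,"wx":0,"wy":0,"wz":0,"jaw":-1},{"x":0,"y":-12,"z":0,"wx":0,"wy":0,"wz":0,"jaw":-1},{"x":0,"y":-18,"z":0,"wx":0,"wy":0,"wz":0,"jaw":-1},{"x":1,"y":-24,"z":0,"wx":0,"wy":0,"wz":0,"jaw":-1},{"x":2,"y":-30,"z":0,"wx":0,"wy":0,"wz":0,"jaw":-1},{"x":3,"y":-36,"z":0,"wx":0,"wy":0,"wz":0,"jaw":-1},{"x":4,"y":-42,"z":0,"wx":0,"wy":0,"wz":0,"jaw":-1},{"x":4.9,"y":-47,"z":0,"wx":0,"wy":0,"wz":0,"jaw":-1},{"x":4.9,"y":-49.8,"z":0,"wx":0,"wy":0,"wz":0,"jaw":-1},{"x":4.9,"y":-49.8,"z":0,"wx":0,"wy":0,"wz":0,"jaw":-1},{"x":4.9,"y":-49.8,"z":0,"wx":0,"wy":0,"wz":0,"jaw":-1}]'
python3 look.py blue B
```

```text
time: 34.22
eef_pos: [0.533, -0.1095, 0.2172]
tool_rot: [[1.0, 0.005, -0.0], [0.005, -1.0, 0.001], [-0.0, -0.001, -1.0]]
contact_force: [-0.8, -1.4, 0.3]
opening: 0.0854
[ 0.533  -0.1095  0.2172] 0.08535021356097333 [-0.8 -1.4  0.3]
wrist [6888, 301, 344, 243, 288, 111, 130] [ 0.5178 -0.1985] 3952.229005909525 [-1.56  8.91 15.26]
side blue [357, 160, 219, 150, 210, 22, 21] [0.2737 0.2801]
side blue [261, 250, 146, 241, 138, 19, 17] [0.5819 0.3843]
time: 35.7
eef_pos: [0.5837, 0.3825, 0.2168]
tool_rot: [[1.0, -0.003, -0.0], [-0.003, -1.0, -0.001], [-0.0, 0.001, -1.0]]
contact_force: [-0.6, 0.2, -0.6]
opening: 0.0852
[0.5837 0.3825 0.2168] 0.08522729452219648 [-0.6  0.2 -0.6]
wrist [2216, 319, 221, 285, 197, 73, 63] [0.582  0.3921] 4720.9281550257 [-0.17 -0.97 15.22]
wrist [218, 7, 340, 0, 326, 17, 30] [0.3379 0.2968] 4517.465535079831 [-24.55   8.62  15.24]
side blue [351, 160, 220, 150, 210, 22, 20] [0.2734 0.2799]
side blue [262, 250, 146, 241, 138, 19, 17] [0.5819 0.3843]
```

```bash
python3 - <<'E'
import cv2
a=cv2.imread("pics/wB.png");cv2.imwrite("pics/cB.png",cv2.resize(a[150:350,220:420],None,fx=3,fy=3,interpolation=2))
E
```

```text
(no output)
```

View pics/cB.png

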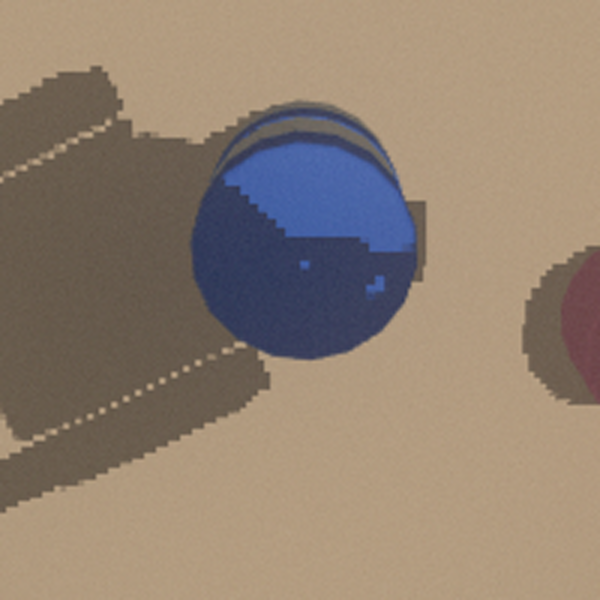

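```bash
python3 -m inch '[{"x":-0.1,"y":0,"z":5,"wx":0,"wy":0,"wz":0,"jaw":-1},{"x":-0.1,"y":0,"z":9,"wx":0,"wy":0,"wz":0,"jaw":-1},{"x":-0.1,"y":0,"z":13,"wx":0,"wy":0,"wz":0,"jaw":-1},{"x":-0.1,"y":0,"z":15.4,"wx":0,"wy":0,"wz":0,"jaw":-1},{"x":-0.1,"y":0,"z":15.4,"wx":0,"wy":0,"wz":0,"jaw":-1},{"x":-0.1,"y":0,"z":15.4,"wx":0,"wy":0,"wz":0,"jaw":1},{"x":-0.1,"y":0,"z":15.4,"wx":0,"wy":0,"wz":0,"jaw":1},{"x":-0.1,"y":0,"z":15.4,"wx":0,"wy":0,"wz":0,"jaw":1},{"x":-0.1,"y":0,"z":15.4,"wx":0,"wy":0,"wz":0,"jaw":1},{"x":-0.1,"y":0,"z":15.4,"wx":0,"wy":0,"wz":0,"jaw":1},{"x":-0.1,"y":0,"z":15.4,"wx":0,"wy":0,"wz":0,"jaw":1}]'
```

```text
time: 37.17
eef_pos: [0.5835, 0.3851, 0.0661]
tool_rot: [[1.0, -0.001, 0.004], [-0.001, -1.0, 0.002], [0.004, -0.002, -1.0]]
contact_force: [0.5, -0.5, 6.3]
opening: 0.0526
```

```bash
python3 -m inch '[{"x":0,"y":0,"z":-5,"wx":0,"wy":0,"wz":0,"jaw":1},{"x":0,"y":0,"z":-10,"wx":0,"wy":0,"wz":0,"jaw":1},{"x":-2,"y":5,"z":-14,"wx":0,"wy":0,"wz":0,"jaw":1},{"x":-4,"y":11,"z":-14,"wx":0,"wy":0,"wz":0,"jaw":1},{"x":-6.1,"y":17,"z":-14,"wx":0,"wy":0,"wz":0,"jaw":1},{"x":-6.1,"y":23,"z":-14,"wx":0,"wy":0,"wz":0,"jaw":1},{"x":-6.1,"y":29,"z":-14,"wx":0,"wy":0,"wz":0,"jaw":1},{"x":-6.1,"y":33.9,"z":-12,"wx":0,"wy":0,"wz":0,"jaw":1},{"x":-6.1,"y":33.9,"z":-9,"wx":0,"wy":0,"wz":0,"jaw":1},{"x":-6.1,"y":33.9,"z":-7,"wx":0,"wy":0,"wz":0,"jaw":1},{"x":-6.1,"y":33.9,"z":-5.8,"wx":0,"wy":0,"wz":0,"jaw":1},{"x":-6.1,"y":33.9,"z":-5.3,"wx":0,"wy":0,"wz":0,"jaw":1},{"x":-6.1,"y":33.9,"z":-5.3,"wx":0,"wy":0,"wz":0,"jaw":1},{"x":-6.1,"y":33.9,"z":-5.3,"wx":0,"wy":0,"wz":0,"jaw":1}]'
```

```text
time: 38.92
eef_pos: [0.5213, 0.0457, 0.1172]
tool_rot: [[1.0, -0.0, 0.002], [-0.0, -1.0, -0.0], [0.002, 0.0, -1.0]]
contact_force: [-0.1, -0.3, -1.8]
opening: 0.0525
```

```bash
python3 -m inch '[{"x":0,"y":0,"z":0.4,"wx":0,"wy":0,"wz":0,"jaw":1},{"x":0,"y":0,"z":0.8,"wx":0,"wy":0,"wz":0,"jaw":1},{"x":0,"y":0,"z":1.2,"wx":0,"wy":0,"wz":0,"jaw":1},{"x":0,"y":0,"z":1.5,"wx":0,"wy":0,"wz":0,"jaw":1},{"x":0,"y":0,"z":1.8,"wx":0,"wy":0,"wz":0,"jaw":1},{"x":0,"y":0,"z":1.8,"wx":0,"wy":0,"wz":0,"jaw":1}]';python3 -m inch '[{"x":0,"y":0,"z":0,"wx":0,"wy":0,"wz":0,"jaw":1},{"x":0,"y":0,"z":0,"wx":0,"wy":0,"wz":0,"jaw":1},{"x":0,"y":0,"z":0,"wx":0,"wy":0,"wz":0,"jaw":1},{"x":0,"y":0,"z":0,"wx":0,"wy":0,"wz":0,"jaw":1},{"x":0,"y":0,"z":0,"wx":0,"wy":0,"wz":0,"jaw":1},{"x":0,"y":0,"z":0,"wx":0,"wy":0,"wz":0,"jaw":1}]'
```

```text
time: 39.67
eef_pos: [0.5219, 0.0454, 0.103]
tool_rot: [[1.0, -0.0, 0.002], [-0.0, -1.0, -0.0], [0.002, 0.0, -1.0]]
contact_force: [-9.7, 0.6, 26.6]
opening: 0.0527
time: 40.42
eef_pos: [0.5218, 0.0454, 0.1029]
tool_rot: [[1.0, -0.0, 0.002], [-0.0, -1.0, -0.0], [0.002, 0.0, -1.0]]
contact_force: [-9.4, -0.1, 26.0]
opening: 0.0527
```

```bash
python3 -m inch '[{"x":0,"y":0,"z":-2,"wx":0,"wy":0,"wz":0,"jaw":1},{"x":0,"y":0,"z":-7,"wx":0,"wy":0,"wz":0,"jaw":1},{"x":0,"y":4,"z":-12,"wx":0,"wy":0,"wz":0,"jaw":1},{"x":0,"y":10,"z":-12,"wx":0,"wy":0,"wz":0,"jaw":1},{"x":-0.7,"y":16,"z":-12,"wx":0,"wy":0,"wz":0,"jaw":1},{"x":-1.3,"y":21,"z":-12,"wx":0,"wy":0,"wz":0,"jaw":1},{"x":-1.3,"y":24.6,"z":-10,"wx":0,"wy":0,"wz":0,"jaw":1},{"x":-1.3,"y":24.6,"z":-6,"wx":0,"wy":0,"wz":0,"jaw":1},{"x":-1.3,"y":24.6,"z":-3,"wx":0,"wy":0,"wz":0,"jaw":1},{"x":-1.3,"y":24.6,"z":-1.4,"wx":0,"wy":0,"wz":0,"jaw":1},{"x":-1.3,"y":24.6,"z":-1.4,"wx":0,"wy":0,"wz":0,"jaw":1},{"x":-1.3,"y":24.6,"z":-1.4,"wx":0,"wy":0,"wz":0,"jaw":1},{"x":-1.3,"y":24.6,"z":-1.4,"wx":0,"wy":0,"wz":0,"jaw":1}]';python3 -m inch '[{"x":0,"y":0,"z":0.4,"wx":0,"wy":0,"wz":0,"jaw":1},{"x":0,"y":0,"z":0.8,"wx":0,"wy":0,"wz":0,"jaw":1},{"x":0,"y":0,"z":1.2,"wx":0,"wy":0,"wz":0,"jaw":1},{"x":0,"y":0,"z":1.5,"wx":0,"wy":0,"wz":0,"jaw":1},{"x":0,"y":0,"z":1.5,"wx":0,"wy":0,"wz":0,"jaw":1}]'
```

```text
time: 42.05
eef_pos: [0.5085, -0.201, 0.1139]
tool_rot: [[1.0, -0.0, 0.003], [-0.0, -1.0, -0.002], [0.003, 0.002, -1.0]]
contact_force: [-0.4, -0.1, -2.2]
opening: 0.0528
time: 42.68
eef_pos: [0.507, -0.2003, 0.0968]
tool_rot: [[1.0, -0.001, -0.001], [-0.001, -1.0, 0.001], [-0.001, -0.001, -1.0]]
contact_force: [0.0, -0.1, -2.9]
opening: 0.0523
```

```bash
python3 -m inch '[{"x":0,"y":0,"z":0.4,"wx":0,"wy":0,"wz":0,"jaw":1},{"x":0,"y":0,"z":0.8,"wx":0,"wy":0,"wz":0,"jaw":1},{"x":0,"y":0,"z":1.2,"wx":0,"wy":0,"wz":0,"jaw":1},{"x":0,"y":0,"z":1.6,"wx":0,"wy":0,"wz":0,"jaw":1},{"x":0,"y":0,"z":2,"wx":0,"wy":0,"wz":0,"jaw":1},{"x":0,"y":0,"z":2.2,"wx":0,"wy":0,"wz":0,"jaw":1},{"x":0,"y":0,"z":2.2,"wx":0,"wy":0,"wz":0,"jaw":1}]';python3 -m inch '[{"x":0,"y":0,"z":0.1,"wx":0,"wy":0,"wz":0,"jaw":1},{"x":0,"y":0,"z":0.1,"wx":0,"wy":0,"wz":0,"jaw":1}]'
```

```text
time: 43.55
eef_pos: [0.5072, -0.2004, 0.0751]
tool_rot: [[1.0, -0.001, -0.0], [-0.001, -1.0, 0.0], [-0.0, -0.0, -1.0]]
contact_force: [-0.2, -1.6, -3.0]
opening: 0.0528
time: 43.8
eef_pos: [0.5074, -0.2005, 0.0744]
tool_rot: [[1.0, -0.001, 0.0], [-0.001, -1.0, -0.0], [0.0, 0.0, -1.0]]
contact_force: [0.1, 0.4, -2.6]
opening: 0.0523
```

```bash
python3 -m inch '[{"x":0,"y":0,"z":0.1,"wx":0,"wy":0,"wz":0,"jaw":1},{"x":0,"y":0,"z":0.1,"wx":0,"wy":0,"wz":0,"jaw":1},{"x":0,"y":0,"z":0.1,"wx":0,"wy":0,"wz":0,"jaw":-1},{"x":0,"y":0,"z":0.1,"wx":0,"wy":0,"wz":0,"jaw":-1},{"x":0,"y":0,"z":0.1,"wx":0,"wy":0,"wz":0,"jaw":-1},{"x":0,"y":0,"z":0.1,"wx":0,"wy":0,"wz":0,"jaw":-1},{"x":0,"y":0,"z":-5,"wx":0,"wy":0,"wz":0,"jaw":-1},{"x":0,"y":0,"z":-11,"wx":0,"wy":0,"wz":0,"jaw":-1},{"x":0,"y":0,"z":-17,"wx":0,"wy":0,"wz":0,"jaw":-1},{"x":0,"y":6,"z":-18,"wx":0,"wy":0,"wz":0,"jaw":-1},{"x":0,"y":12,"z":-18,"wx":0,"wy":0,"wz":0,"jaw":1},{"x":0,"y":16,"z":-18,"wx":0,"wy":0,"wz":0,"jaw":1},{"x":0,"y":16,"z":-18,"wx":0,"wy":0,"wz":0,"jaw":1},{"x":0,"y":16,"z":-18,"wx":0,"wy":0,"wz":0,"jaw":1},{"x":0,"y":16,"z":-18,"wx":0,"wy":0,"wz":0,"jaw":1}]'
python3 - <<'E'
from h import *
s=bot.read_state();b=bot.read_camera("wrist");a=bot.read_camera("side");sc=bot.read_camera("scene")
for n,i in(("w",b),("si",a),("sc",sc)): cv2.imwrite(f"pics/F_{n}.png",i)
print(s["eef_pos"],s["opening"])
for n,i,t in(("wrist",b,s),("side",a,None)):
  for c in("red","yellow","green","blue"):
    for k in blobs(n,i,c,110,50)[:4]:
      if n=="side" and not 200<k[0]<500: continue
      print(n,c,[int(x) for x in k],disc(n,k[1:3],.088,.027,.014,t))
for n,i in(("side",a),("scene",sc)):
  for k in blobs(n,i,"yellow")[:6]: print(n,[int(x) for x in k],"handle?",disc(n,k[1:3],.151,.009,.044)[0])
E
```

```text
time: 45.68
eef_pos: [0.5074, -0.3592, 0.2542]
tool_rot: [[1.0, 0.001, -0.0], [0.001, -1.0, 0.001], [-0.0, -0.001, -1.0]]
contact_force: [-0.3, -0.5, -0.7]
opening: 0.0002
[ 0.50737609 -0.35918913  0.25418055] 0.00017278328085906355
wrist red [4551, 334, 104, 298, 66, 74, 79] (array([ 0.5163, -0.2696]), 4729.016561347758)
wrist red [3551, 176, 98, 130, 49, 93, 99] (array([ 0.4021, -0.2651]), 5134.093325039779)
wrist yellow [3743, 343, 198, 309, 163, 69, 71] (array([ 0.5238, -0.3376]), 3960.08055124362)
wrist green [2366, 355, 280, 322, 254, 64, 58] (array([ 0.5353, -0.4057]), 3534.825156449806)
wrist blue [6653, 324, 33, 264, 0, 118, 100] (array([ 0.5088, -0.2233]), 5600.991657621329)
wrist blue [900, 383, 302, 360, 259, 40, 63] (array([ 0.5593, -0.4252]), 3449.4106453014538)
wrist blue [453, 309, 270, 301, 244, 20, 44] (array([ 0.4974, -0.3967]), 3574.634228296345)
side blue [368, 160, 219, 149, 210, 23, 21] (array([0.2705, 0.2656]), 407.63910643348936)
side [593, 413, 351, 400, 338, 28, 28] handle? [ 0.4993 -0.3596]
side [121, 395, 236, 392, 228, 9, 18] handle? [ 0.6564 -0.1205]
side [92, 408, 371, 398, 362, 26, 14] handle? [ 0.4653 -0.3857]
scene [460, 183, 216, 170, 207, 27, 21] handle? [ 0.5833 -0.2905]
scene [241, 245, 263, 240, 251, 12, 26] handle? [ 0.6605 -0.1167]
scene [136, 187, 237, 174, 230, 26, 13] handle? [ 0.6358 -0.247 ]
```

```bash
python3 -m inch '[{"x":5,"y":-4,"z":0,"wx":0,"wy":0,"wz":0,"jaw":-1},{"x":9,"y":-9,"z":0,"wx":0,"wy":0,"wz":0,"jaw":-1},{"x":13,"y":-14,"z":0,"wx":0,"wy":0,"wz":0,"jaw":-1},{"x":15,"y":-19,"z":0,"wx":0,"wy":0,"wz":0,"jaw":-1},{"x":15,"y":-24.4,"z":0,"wx":0,"wy":0,"wz":0,"jaw":-1},{"x":15,"y":-24.4,"z":0,"wx":0,"wy":0,"wz":0,"jaw":-1},{"x":15,"y":-24.4,"z":0,"wx":0,"wy":0,"wz":0,"jaw":-1},{"x":15,"y":-24.4,"z":0,"wx":0,"wy":0,"wz":0,"jaw":-1}]'
python3 - <<'E'
from h import *
s=bot.read_state();b=bot.read_camera("wrist");cv2.imwrite("pics/wh.png",b)
for k in blobs("wrist",b,"yellow",110,50)[:4]: print([int(x) for x in k],disc("wrist",k[1:3],.151,.009,.044,s),s["eef_pos"])
E
```

```text
time: 46.82
eef_pos: [0.6572, -0.118, 0.2544]
tool_rot: [[1.0, -0.002, 0.0], [-0.002, -1.0, -0.0], [0.0, 0.0, -1.0]]
contact_force: [0.2, -1.1, 0.7]
opening: 0.0855
[650, 323, 239, 311, 220, 27, 40] (array([ 0.6586, -0.1155]), 1007.4392664534971) [ 0.65721188 -0.1179578   0.25437519]
[384, 211, 404, 195, 392, 30, 40] (array([ 0.5734, -0.2458]), 1366.753352025291) [ 0.65721188 -0.1179578   0.25437519]
```

```bash
python3 -m inch '[{"x":0.1,"y":0.1,"z":5,"wx":0,"wy":0,"wz":0,"jaw":-1},{"x":0.1,"y":0.1,"z":9,"wx":0,"wy":0,"wz":0,"jaw":-1},{"x":0.1,"y":0.1,"z":11.8,"wx":0,"wy":0,"wz":0,"jaw":-1},{"x":0.1,"y":0.1,"z":11.8,"wx":0,"wy":0,"wz":0,"jaw":-1},{"x":0.1,"y":0.1,"z":11.8,"wx":0,"wy":0,"wz":0,"jaw":1},{"x":0.1,"y":0.1,"z":11.8,"wx":0,"wy":0,"wz":0,"jaw":1},{"x":0.1,"y":0.1,"z":11.8,"wx":0,"wy":0,"wz":0,"jaw":1},{"x":0.1,"y":0.1,"z":11.8,"wx":0,"wy":0,"wz":0,"jaw":1},{"x":0.1,"y":0.1,"z":11.8,"wx":0,"wy":0,"wz":0,"jaw":1},{"x":0.1,"y":0.1,"z":11.8,"wx":0,"wy":0,"wz":0,"jaw":1},{"x":0.1,"y":0.1,"z":11.8,"wx":0,"wy":0,"wz":0,"jaw":1}]'
python3 - <<'E'
import numpy as np
H=np.array([.498,-.131]);
for a in np.radians(np.arange(5.5,-87,-8)): 
    p=H+.16*np.array([np.cos(a),np.sin(a)]);q=H+.16*np.array([np.cos(.096),np.sin(.096)]);print(round(np.degrees(a),1),((p-q)*[100,-100]).round(2))
E
```

```text
time: 48.25
eef_pos: [0.6587, -0.1177, 0.1376]
tool_rot: [[1.0, -0.001, 0.001], [-0.001, -1.0, -0.001], [0.001, 0.001, -1.0]]
contact_force: [-2.0, -0.4, 7.0]
opening: 0.0165
5.5 [0. 0.]
-2.5 [0.06 2.23]
-10.5 [-0.19  4.45]
-18.5 [-0.75  6.61]
-26.5 [-1.61  8.67]
-34.5 [-2.74 10.6 ]
-42.5 [-4.13 12.34]
-50.5 [-5.75 13.88]
-58.5 [-7.57 15.18]
-66.5 [-9.55 16.21]
-74.5 [-11.65  16.95]
-82.5 [-13.84  17.4 ]
```

```bash
python3 -m inch '[{"x":0.05,"y":1.2,"z":0,"wx":0,"wy":0,"wz":0,"jaw":1},{"x":0.05,"y":2.2,"z":0,"wx":0,"wy":0,"wz":0,"jaw":1},{"x":-0.05,"y":3.4,"z":0,"wx":0,"wy":0,"wz":0,"jaw":1},{"x":-0.2,"y":4.45,"z":0,"wx":0,"wy":0,"wz":0,"jaw":1},{"x":-0.75,"y":6.6,"z":0,"wx":0,"wy":0,"wz":0,"jaw":1},{"x":-1.6,"y":8.7,"z":0,"wx":0,"wy":0,"wz":0,"jaw":1},{"x":-2.75,"y":10.6,"z":0,"wx":0,"wy":0,"wz":0,"jaw":1},{"x":-2.75,"y":10.6,"z":0,"wx":0,"wy":0,"wz":0,"jaw":1}]'
```

```text
time: 49.25
eef_pos: [0.632, -0.2284, 0.1376]
tool_rot: [[1.0, -0.005, 0.006], [-0.005, -1.0, -0.005], [0.006, 0.005, -1.0]]
contact_force: [8.3, -2.6, 1.8]
opening: 0.0167
```

```bash
python3 -m inch '[{"x":-1.4,"y":1.75,"z":0,"wx":0,"wy":0,"wz":0,"jaw":1},{"x":-3,"y":3.3,"z":0,"wx":0,"wy":0,"wz":0,"jaw":1},{"x":-4.8,"y":4.6,"z":0,"wx":0,"wy":0,"wz":0,"jaw":1},{"x":-6.8,"y":5.6,"z":0,"wx":0,"wy":0,"wz":0,"jaw":1},{"x":-7.8,"y":6,"z":0,"wx":0,"wy":0,"wz":0,"jaw":1},{"x":-8.9,"y":6.35,"z":0,"wx":0,"wy":0,"wz":0,"jaw":1},{"x":-9.7,"y":6.5,"z":0,"wx":0,"wy":0,"wz":0,"jaw":1},{"x":-9.7,"y":6.5,"z":0,"wx":0,"wy":0,"wz":0,"jaw":1}]'
```

```text
time: 50.25
eef_pos: [0.5343, -0.3017, 0.1381]
tool_rot: [[1.0, -0.003, 0.007], [-0.003, -1.0, -0.023], [0.007, 0.023, -1.0]]
contact_force: [4.4, -26.4, -7.1]
opening: 0.014
```

```bash
python3 -m inch '[{"x":0,"y":0,"z":0,"wx":0,"wy":0,"wz":0,"jaw":0},{"x":0,"y":0,"z":0,"wx":0,"wy":0,"wz":0,"jaw":-1},{"x":0,"y":0,"z":0,"wx":0,"wy":0,"wz":0,"jaw":-1},{"x":0,"y":0,"z":0,"wx":0,"wy":0,"wz":0,"jaw":-1},{"x":0,"y":0,"z":0,"wx":0,"wy":0,"wz":0,"jaw":-1},{"x":0,"y":0,"z":-6,"wx":0,"wy":0,"wz":0,"jaw":-1},{"x":0,"y":0,"z":-11,"wx":0,"wy":0,"wz":0,"jaw":-1},{"x":0,"y":0,"z":-11,"wx":0,"wy":0,"wz":0,"jaw":-1},{"x":0,"y":0,"z":-11,"wx":0,"wy":0,"wz":0,"jaw":-1},{"x":0,"y":0,"z":-11,"wx":0,"wy":0,"wz":0,"jaw":-1}]'
python3 - <<'E'
from h import *
s=bot.read_state();b=bot.read_camera("wrist");cv2.imwrite("pics/wh2.png",b)
for k in blobs("wrist",b,"yellow",110,50)[:4]: print([int(x) for x in k],disc("wrist",k[1:3],.151,.009,.044,s),s["eef_pos"])
for n in("side","scene"):
  i=bot.read_camera(n);cv2.imwrite(f"pics/h2{n}.png",i)
  for k in blobs(n,i,"yellow")[:5]: print(n,[int(x) for x in k],disc(n,k[1:3],.151,.009,.044)[0])
E
```

```text
time: 51.5
eef_pos: [0.5327, -0.2876, 0.244]
tool_rot: [[1.0, -0.0, -0.003], [-0.0, -1.0, 0.003], [-0.003, -0.003, -1.0]]
contact_force: [0.1, -0.4, 0.1]
opening: 0.0859
[2914, 307, 285, 279, 229, 60, 94] (array([ 0.5228, -0.313 ]), 1210.7216097079217) [ 0.5327422  -0.28762303  0.24396405]
side [558, 412, 352, 400, 338, 27, 28] [ 0.4975 -0.3599]
side [147, 403, 317, 399, 309, 10, 18] [ 0.5337 -0.2907]
side [93, 408, 371, 398, 362, 26, 14] [ 0.4655 -0.3858]
scene [240, 195, 205, 176, 194, 28, 23] [ 0.5419 -0.2907]
scene [213, 182, 221, 171, 217, 26, 11] [ 0.5979 -0.2832]
scene [136, 187, 237, 174, 231, 26, 12] [ 0.6361 -0.2468]
```

```bash
python3 -m inch '[{"x":0.2,"y":-0.2,"z":5,"wx":0,"wy":0,"wz":0,"jaw":-1},{"x":0.2,"y":-0.2,"z":9,"wx":0,"wy":0,"wz":0,"jaw":-1},{"x":0.2,"y":-0.2,"z":10.9,"wx":0,"wy":0,"wz":0,"jaw":-1},{"x":0.2,"y":-0.2,"z":10.9,"wx":0,"wy":0,"wz":0,"jaw":-1},{"x":0.2,"y":-0.2,"z":10.9,"wx":0,"wy":0,"wz":0,"jaw":0.3},{"x":0.2,"y":-0.2,"z":10.9,"wx":0,"wy":0,"wz":0,"jaw":0.3},{"x":0.2,"y":-0.2,"z":10.9,"wx":0,"wy":0,"wz":0,"jaw":0.3},{"x":0.2,"y":-0.2,"z":10.9,"wx":0,"wy":0,"wz":0,"jaw":0.3}]';python3 -m inch '[{"x":-0.6,"y":0,"z":0,"wx":0,"wy":0,"wz":0,"jaw":0.3},{"x":-1.2,"y":0,"z":0,"wx":0,"wy":0,"wz":0,"jaw":0.3},{"x":-1.8,"y":0,"z":0,"wx":0,"wy":0,"wz":0,"jaw":0.3},{"x":-1.8,"y":0,"z":0,"wx":0,"wy":0,"wz":0,"jaw":0.3}]'
```

```text
time: 52.65
eef_pos: [0.536, -0.2867, 0.138]
tool_rot: [[1.0, -0.001, 0.001], [-0.001, -1.0, -0.001], [0.001, 0.001, -1.0]]
contact_force: [-0.1, -0.4, -0.6]
opening: 0.0299
time: 53.15
eef_pos: [0.5169, -0.2863, 0.1371]
tool_rot: [[1.0, -0.001, -0.001], [-0.001, -1.0, 0.001], [-0.001, -0.001, -1.0]]
contact_force: [0.4, 0.3, 0.1]
opening: 0.0295
```

```bash
python3 -m inch '[{"x":-0.3,"y":0,"z":0,"wx":0,"wy":0,"wz":0,"jaw":0.3},{"x":-0.5,"y":0,"z":0,"wx":0,"wy":0,"wz":0,"jaw":0.3},{"x":-0.5,"y":0,"z":0,"wx":0,"wy":0,"wz":0,"jaw":0.3}]';python3 -m inch '[{"x":-0.2,"y":0,"z":0,"wx":0,"wy":0,"wz":0,"jaw":0.3},{"x":-0.3,"y":0,"z":0,"wx":0,"wy":0,"wz":0,"jaw":0.3},{"x":-0.3,"y":0,"z":0,"wx":0,"wy":0,"wz":0,"jaw":0.3}]'
```

```text
time: 53.52
eef_pos: [0.5126, -0.2865, 0.1373]
tool_rot: [[1.0, -0.001, -0.0], [-0.001, -1.0, 0.0], [-0.0, -0.0, -1.0]]
contact_force: [0.5, -0.8, -0.1]
opening: 0.0299
time: 53.9
eef_pos: [0.5123, -0.2865, 0.1373]
tool_rot: [[1.0, -0.001, 0.006], [-0.001, -1.0, -0.001], [0.006, 0.001, -1.0]]
contact_force: [9.3, -0.2, -6.3]
opening: 0.0298
```

```bash
python3 -m inch '[{"x":-0.15,"y":0,"z":0,"wx":0,"wy":0,"wz":0,"jaw":0.3},{"x":-0.15,"y":0,"z":0,"wx":0,"wy":0,"wz":0,"jaw":0.3},{"x":-0.15,"y":0,"z":0,"wx":0,"wy":0,"wz":0,"jaw":0.3}]';python3 -m inch '[{"x":0.4,"y":0,"z":0,"wx":0,"wy":0,"wz":0,"jaw":0.3},{"x":0.9,"y":0,"z":0,"wx":0,"wy":0,"wz":0,"jaw":-1},{"x":0.9,"y":0,"z":0,"wx":0,"wy":0,"wz":0,"jaw":-1},{"x":0.9,"y":0,"z":0,"wx":0,"wy":0,"wz":0,"jaw":-1},{"x":0.9,"y":0,"z":0,"wx":0,"wy":0,"wz":0,"jaw":-1},{"x":0.9,"y":0,"z":-5,"wx":0,"wy":0,"wz":0,"jaw":-1},{"x":0.9,"y":0,"z":-11,"wx":0,"wy":0,"wz":0,"jaw":-1},{"x":0.9,"y":-6,"z":-14,"wx":0,"wy":0,"wz":0,"jaw":-1},{"x":0.9,"y":-12,"z":-14,"wx":0,"wy":0,"wz":0,"jaw":-1},{"x":0.9,"y":-18,"z":-14,"wx":0,"wy":0,"wz":0,"jaw":-1},{"x":0.9,"y":-24,"z":-14,"wx":0,"wy":0,"wz":0,"jaw":-1},{"x":0.9,"y":-30,"z":-14,"wx":0,"wy":0,"wz":0,"jaw":-1},{"x":0.9,"y":-36,"z":-14,"wx":0,"wy":0,"wz":0,"jaw":-1},{"x":0.9,"y":-42,"z":-14,"wx":0,"wy":0,"wz":0,"jaw":-1},{"x":0.9,"y":-42,"z":-14,"wx":0,"wy":0,"wz":0,"jaw":-1},{"x":0.9,"y":-42,"z":-14,"wx":0,"wy":0,"wz":0,"jaw":-1}]'
python3 - <<'E'
from h import *
a=bot.read_camera("side");c=bot.read_camera("scene")
for n,i in(("side",a),("scene",c)):
  for k in blobs(n,i,"yellow")[:5]: print(n,[int(x) for x in k],disc(n,k[1:3],.151,.009,.044)[0])
l=cv2.resize(a[120:480,180:500],(400,450),interpolation=2);r=cv2.resize(c[150:450,50:450],(400,300),interpolation=2)
r2=cv2.resize(c[180:330,100:300],(400,300),interpolation=2)
cv2.imwrite("pics/final.png",cv2.hconcat([cv2.copyMakeBorder(l,0,150,0,0,0),cv2.vconcat([r,r2])]))
E
```

```text
time: 54.28
eef_pos: [0.5123, -0.2865, 0.1373]
tool_rot: [[1.0, -0.001, 0.009], [-0.001, -1.0, -0.001], [0.009, 0.001, -1.0]]
contact_force: [13.3, -1.2, -8.6]
opening: 0.0301
time: 56.28
eef_pos: [0.5174, 0.1332, 0.2772]
tool_rot: [[1.0, -0.0, -0.0], [-0.0, -1.0, -0.001], [-0.0, 0.001, -1.0]]
contact_force: [0.5, -0.3, -0.2]
opening: 0.0856
side [329, 410, 355, 400, 342, 25, 24] [ 0.4888 -0.3624]
side [150, 398, 322, 393, 313, 11, 19] [ 0.5183 -0.293 ]
side [94, 408, 371, 398, 362, 26, 14] [ 0.4653 -0.386 ]
scene [362, 182, 218, 170, 211, 27, 17] [ 0.5892 -0.2884]
scene [184, 201, 199, 195, 189, 12, 23] [ 0.5201 -0.2914]
scene [135, 187, 237, 174, 230, 26, 13] [ 0.6359 -0.2472]
```

View pics/final.png

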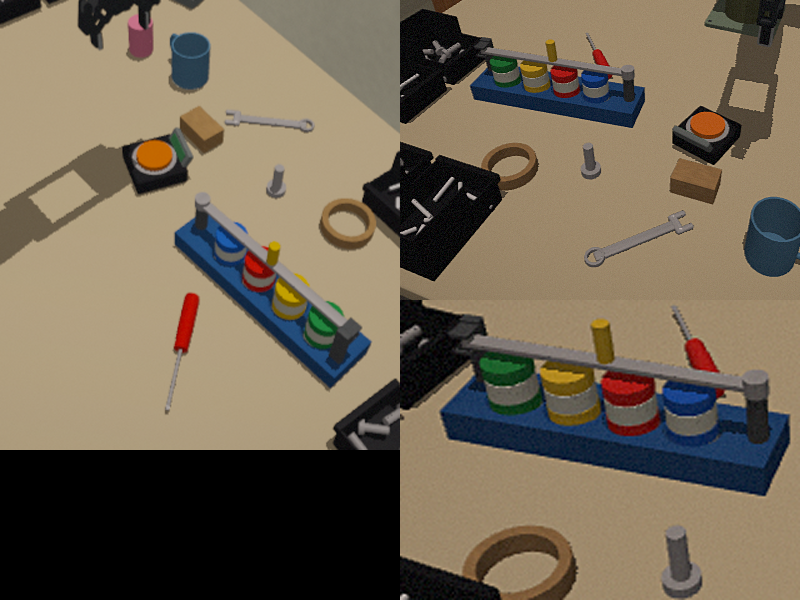

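The final picture shows all four canisters seated, the bar closed with its end in the catch, and the bystanders where they were. Nothing is in contact with the robot.

```bash
python3 -c '
from cell import bot
print(bot.finish_job())'
```

```text
the job is handed in; nothing more can be done
None
```

I booked all four canisters in the order red, yellow, green, blue, stood them in the caddy and closed the bar. The job was handed in at about 56 s; no verdict is reported.

- **Booking:** each canister was pressed on the plate to its stop with about 20–27 N and held for at least 0.75 s. The blue one taken was the left-most of the two look-alikes (y ≈ 0.384 against 0.280).
- **Caddy:** blue is in pocket 0, red in 1, yellow in 2 and green in 3. Each was lowered to the expected home height before release. For red, yellow and green, floor contact showed in the force. For blue I saw no contact reading before letting go, only the height and the last pictures.
- **Bar:** it was pushed against its stop, where 13 N gave no further movement. The handle was then seen within about 2–3 mm of its calculated closed position.
- **Last check:** the side and scene pictures show all four canisters seated, the bar in the catch, and the tape, wrench, driver, carton, bolt and mug looking undisturbed. The gripper was clear of everything.

Two things went wrong on the way and were mended:
- **Green:** on the first try it met the mouth of pocket 3 at about 41 N, held in the fingers, because the arm had not settled. It went in cleanly on the slow second try. That contact was on the canister rather than the arm or gripper body, as far as I can tell.
- **Bar handle:** the grip was slipping off it near the end of the swing, with about 26 N sideways. I finished the closing by pushing with the jaws partly open around the handle.

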